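Pack the jar carrier tight in its clamp tray and hold the wedge

TASK

Swing the raised gate bar of the clamp tray down until it rests in its catch. Then stand flat spacers from the stand on the tray bed, one after another, in the gap between the jar carrier and the bar, until the gap left is narrow enough for the wedge, and push the wedge down into it, flat side firmly against the spacers, until you feel it bind, with the carrier fully back against its stop and the stack squeezed tight between carrier and bar. Finish while still gripping the wedge in place; do not let go, and leave the jar, bottle and beaker alone.

Things in the scene. Friction and masses are not known exactly. Their poses are not given: they have to be found in the camera images.
- tray: Aluminium clamp tray on the bench, 270 x 200 mm. Origin on the bench below the gap. Its x runs along the tray, from the jar carrier (-x end, nearer the robot) towards the gate (+x end); y across it, z up. Its flat bed is 12 mm above the origin. It is fixed, as is the gate.
- carrier (a joint): The plywood jar carrier with four white jars (tops 71 mm above the bench) slides along tray x: 0 = fully back against its stop, positive (up to 0.006 m) = forward, towards the gate. About 1.5 N moves it; it stays where it is left.
- carrier_face (a point): Middle of the top edge of the carrier's upright front plate (106 mm wide, 60 mm tall from the bed, faces tray +x): the near side of the gap. It moves with the carrier. At home it is at tray x = -20 mm.
- gate: Gate across the tray: two dark steel fork posts 48 mm tall. Origin on the bed, in the middle of the tray's width, directly below the near face of the closed bar; axes parallel to the tray's. It stands 33 to 49 mm in front of the carrier's front plate at home (this full gap differs each time).
- gate_face (a point): Middle of the top edge of the near face of the closed bar (60 mm above the bed): the far side of the gap. It marks that place also while the bar is up. Full gap = tray x of this point minus tray x of carrier_face, plus the carrier's joint value.
- gate_bar (a joint): Angle of the steel gate bar in rad: 0 = level, resting in the fork catch; it grows as the free (-y) end rises, up to 1.35. Pivot axis along tray x. Stiff: it stays at any angle and takes about 4 to 6 N at bar_push to swing.
- bar_push (a point): Point on the middle of the bar's upper face where it can be pushed, 110 mm along the bar from the pivot and 20 mm off the pivot's level. The bar is 16 mm thick (along tray x), 40 mm deep and reaches 166 mm from the pivot.
- bar_hinge (a point): Pivot of the bar, on the bar's centre line, 78 mm to the tray's +y side and 40 mm above the bed.
- stand: Plywood spacer stand, 170 x 80 mm, 18 mm high, fixed. Origin under its centre. Four slots cut across it (long in its y), centred at stand x = -60, -20, 20, 60 mm, floors 4 mm above the bench; each holds one upright spacer or the wedge, in any order.
- shim1_mid (a point): White flat spacer standing upright, 10 mm thick (its x) and 56 mm wide (its y): a 60 mm tall plate with a centred grip tab on top, 24 mm wide (y), 10 mm thick, 34 mm tall (94 mm overall). This point is half-way up, 47 mm above its foot. Mass about 45 g. Three alike; one or two are needed. Grip the tab across its 24 mm width.
- shim2_mid (a point): White flat spacer standing upright, 10 mm thick (its x) and 56 mm wide (its y): a 60 mm tall plate with a centred grip tab on top, 24 mm wide (y), 10 mm thick, 34 mm tall (94 mm overall). This point is half-way up, 47 mm above its foot. Mass about 45 g. Three alike; one or two are needed. Grip the tab across its 24 mm width.
- shim3_mid (a point): White flat spacer standing upright, 10 mm thick (its x) and 56 mm wide (its y): a 60 mm tall plate with a centred grip tab on top, 24 mm wide (y), 10 mm thick, 34 mm tall (94 mm overall). This point is half-way up, 47 mm above its foot. Mass about 45 g. Three alike; one or two are needed. Grip the tab across its 24 mm width.
- wedge_mid (a point): White wedge standing upright, mass about 80 g, 56 mm wide (its y), 98 mm tall overall. This point is over the middle of its foot, 49 mm above the foot. Its -x face is flat and upright, 6 mm behind this point; the +x face slopes. It is used upright, flat face against the spacers, sloped face to the bar.
- wedge_foot (a point): Middle of the wedge's foot (underside). The wedge is 12 mm thick for its lowest 14 mm, then thickens steadily on its +x side to 31 mm at 60 mm above the foot (body 64 mm tall). It binds on the bar's top edge with its foot off the bed if the gap left for it is 16 to 30 mm.
- wedge_tab (a point): Middle of the wedge's grip tab on its top, 24 mm wide (y), 14 mm thick (x), 34 mm tall. 81 mm above the foot and 3 mm to the +x of the foot's middle. Grip it across its 24 mm width.
- cream_jar: Bystander: closed white cream jar, 52 mm across, 55 mm tall, loose; origin under its centre.
- amber_bottle: Bystander: amber bottle, 44 mm across, 100 mm tall, loose; origin under its centre.
- beaker: Bystander: glass beaker, 64 mm across, 85 mm tall, loose; origin under its centre.
Mind the look-alikes: they are no part of the job. What is shaped like the part that bears shim2_mid but black or turquoise is not meant.

How it is judged:
By the outcome, as a careful person would: the job done as asked, in the order asked, and still so for the second after the job is handed in, while the arm keeps its last pose, push and grip.
It also fails if it takes over 72 s, if anything falls off the work surface, if the arm or the gripper's body presses on something with over 40 N, if the wrist force passes 120 N, or if a joint passes its speed limit or range.

ROBOT

A 7-joint arm with a two-finger parallel gripper is mounted at the origin on the work surface. World frame = base frame: x ahead of the robot, y to its left, z up, the work surface at z = 0. Lengths are in mm, angles in rad, forces in N, time in s.
With the tool pointing down it reaches from about 425 to 925 mm from the base axis. Payload 6.8 kg.
Tool frame: the origin (TCP) lies at the very end of the fingers, on their centre line; the grasp point (between the pads) lies 19 mm behind it; z points along the fingers, y is the direction in which the jaws open and shut (so a half turn about z gives the same grasp; the last joint's range is limited). The gripper opens to 85 mm and grips with 20 to 120 N. Pads are 22 mm wide; open, the fingers measure 114 mm over their backs; the gripper's body (76 mm by 85 mm) begins 54 mm behind the grasp point. The pads swing forward as they close: fully open they stand 13 mm farther back than shut.
Start: joints at [-1.414, 0.477, 0.022, 1.555, -0.011, 1.109, -0.083], TCP at [176.654, 651.491, 231.308] pointing down, gripper open.
Joint ranges: [-2.96, 2.96], [-0.34, 2.1], [-1.41, 1.46], [0.24, 2.44], [-1.37, 4.51], [0.17, 1.92], [-2.96, 2.96]. Speed limits (rad/s): [2.39, 2.39, 3.14, 3.14, 3.14, 3.14, 3.14].

INTERFACE

Orientations are given as a 3x3 rotation matrix whose columns are the frame's x, y, z axes.
In Python, from plant import bot gives the robot as it stands.
- The arm moves only by the shell command python3 -m inch 'ROWS' [FORCE]. ROWS is JSON, a list of rows, each a list of 3 entries, a list of its own where there are three numbers: the gripper's target within -1 to 1 (fully open at 1, half-way at 0, shut at -1), then the shift along the tool's x, y, z in mm, then the turn, a rotation vector about the tool's x, y, z in degrees. A call has 1 to 12 rows; each row is the pose to reach, as a shift and turn from the pose commanded when the call began, along the tool's axes at that moment; what a row does not reach only later rows make up. A row lasts 1/12 s, in which the tool goes at most 41.7 mm and 7.16 degrees, less where a joint would pass 70% of its speed; a pose out of reach is approached as far as the arm can. A call with a gripper value outside its range is refused whole. The fingers move at their own pace and stop on an object; FORCE is the grip in N (left out, the last holds). Time passes only in rows, so rows that repeat a pose let the fingers close. It gives the time, the measured TCP pose, the force and the opening at its end, in the units of the state.
- bot.read_state(): the state, without advancing time (a new reading comes with each control period).
- bot.grab_frame(name): name is "side" or "top"; returns a dict with "frame" (400x640x3 uint8, blue, green, red), "fx", "fy", "cx", "cy" (pixels), "dist" ([k1, k2, p1, p2, k3] as OpenCV has them; the pictures are not rectified), "R" (3x3) and "t" (3): a world point X has camera coordinates R X + t. Camera axes: x right, y down, z forward; pixel columns grow to the right and rows downward; lengths in mm; the calibration is good to about 2 mm. A picture is of the moment at which its call begins. There is no depth.
- bot.hand_in(): hands the job in, once; it reports no verdict.
The state is a dict: "clock": time; "joint_positions": joint angles; "joint_vel": joint speeds; "joint_efforts": joint torques, N m; "tcp_pos": TCP position; "tool_rot": TCP orientation; "force": force on the tool from outside, world axes, zero at the start; "ft_torque": the same for the moment, N m; "gripper_width": finger opening in mm.
Only numpy, scipy, OpenCV 4.12 (cv2) and the standard library are available. Lean on these libraries where they do the work, as an engineer would, in place of code of your own. Each camera call takes 0.05 s, during which the arm holds its last target.

## Working session

There is one attempt and no reset: what is moved stays moved. The work goes in short steps, Python scripts to look and compute and a shell command to move; the robot and the scene stay as the last step left them, time stands still between calls to the robot, and variables do not carry over. Pictures are saved under pics/ and viewed, and the job is handed in when it is done.

```bash
ls; mkdir -p pics
python3 - <<'E'
from plant import bot
import cv2,numpy as np
s=bot.read_state()
print({k:np.round(v,3).tolist() for k,v in s.items()})
for n in("side","top"):
    f=bot.grab_frame(n); cv2.imwrite(f"pics/{n}0.png",f["frame"]); print(n,f["fx"],f["fy"],f["cx"],f["cy"],f["dist"],f["R"],f["t"], -np.array(f["R"]).T@np.array(f["t"]))
E
```

```text
pics
{'clock': 0.0, 'joint_positions': [-1.414, 0.478, 0.022, 1.556, -0.011, 1.109, -0.083], 'joint_vel': [-0.0, 0.0, 0.001, 0.0, 0.0, -0.0, 0.0], 'joint_efforts': [0.0, -59.647, 1.608, -28.118, 0.012, 0.01, -0.0], 'tcp_pos': [176.529, 650.908, 230.319], 'tool_rot': [[-0.965, 0.262, -0.0], [0.262, 0.965, -0.002], [-0.0, -0.002, -1.0]], 'force': [0.311, 0.132, -0.606], 'ft_torque': [0.011, 0.04, 0.007], 'gripper_width': 85.058}
side 500.86697363652536 500.86697363652536 308.25655622433317 200.77471078483532 [-0.04988732  0.          0.          0.          0.        ] [[-0.95202742 -0.30596873 -0.00518968]
 [-0.16624081  0.53135095 -0.83068054]
 [ 0.25691981 -0.78996792 -0.55672516]] [546.53823039 185.64972645 931.86538531] [311.76726032 804.72220825 675.8448768 ]
top 520.0719218774916 520.0719218774916 317.48413724407726 202.62155135426764 [-0.12356591  0.          0.          0.          0.        ] [[ 5.81069783e-04 -9.99989702e-01  4.50101461e-03]
 [-9.92735169e-01 -1.11839826e-03 -1.20314724e-01]
 [ 1.20318518e-01 -4.39840426e-03 -9.92725596e-01]] [ -76.37883809  605.843652   1297.21980115] [ 445.40711737  -69.99477993 1361.01899349]
```

View pics/side0.png

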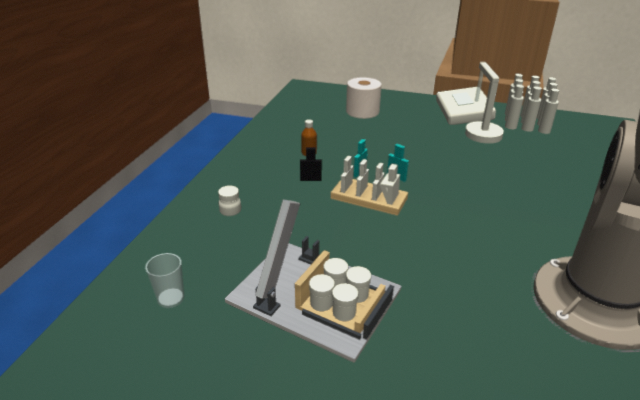

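View pics/top0.png

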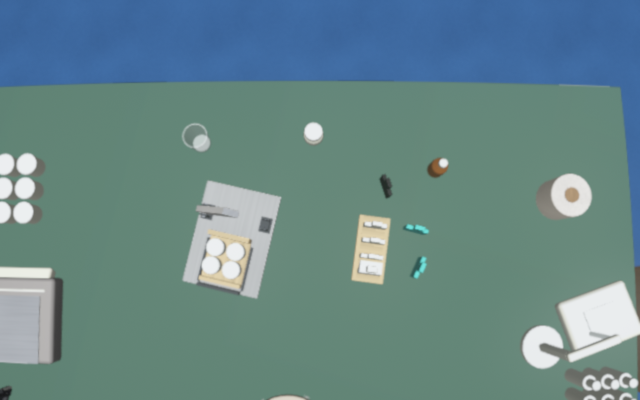

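The side view shows the tray around (315,295), the raised bar at (280,250) and the stand at (370,195). Black look-alikes are near (311,168) and turquoise ones near (361,158) and (398,162). The top view shows the tray at (232,240) and the stand at (371,249). Next I'll take close crops.

Run:
```python
import cv2
s=cv2.imread("pics/side0.png");t=cv2.imread("pics/top0.png")
def c(im,x,y,w,h,k,n): cv2.imwrite(n,cv2.resize(im[y:y+h,x:x+w],None,fx=k,fy=k,interpolation=cv2.INTER_CUBIC))
c(t,345,210,50,80,7,"pics/c1.png")
c(t,175,175,115,130,4,"pics/c2.png")
c(s,320,125,100,95,6,"pics/c3.png")
c(s,220,190,190,160,4,"pics/c4.png")
```

```text
(no output)
```

View pics/c1.png

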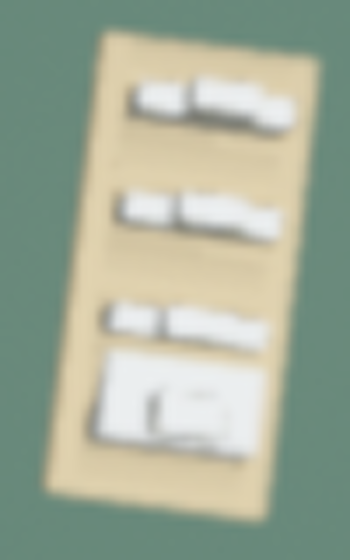

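View pics/c2.png

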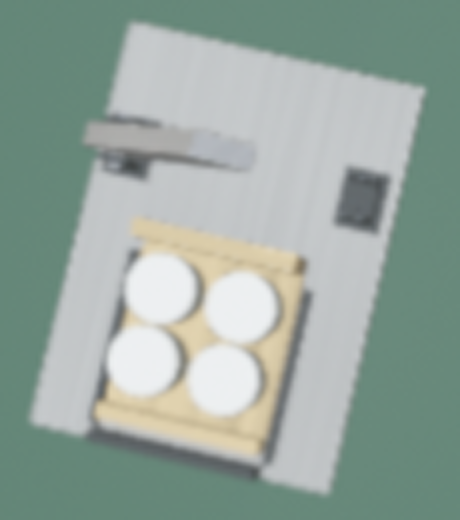

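View pics/c3.png

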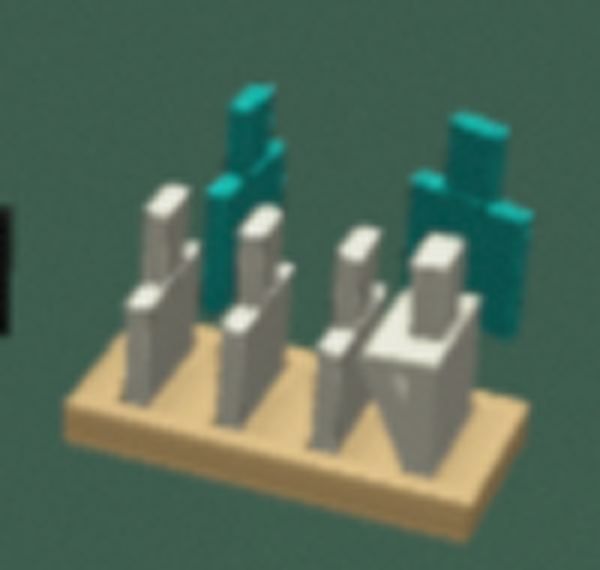

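View pics/c4.png

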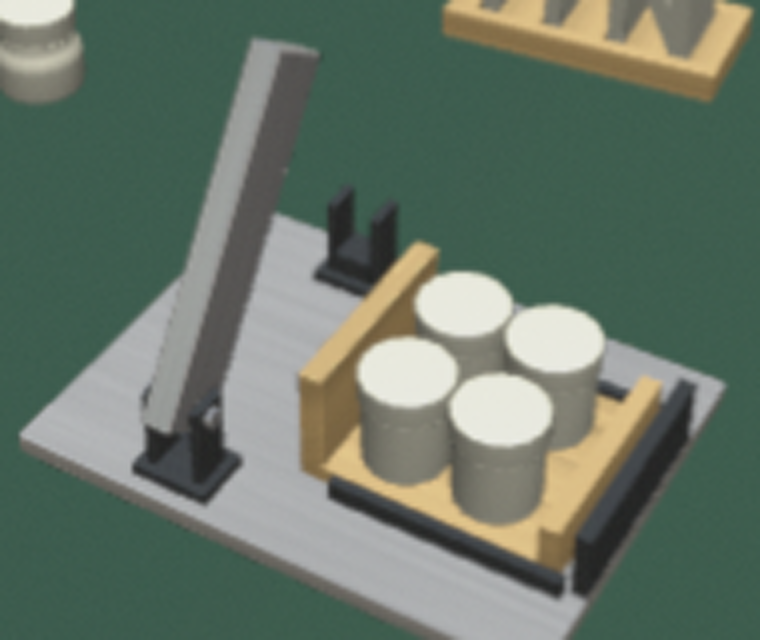

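```bash
cat > h.py <<'E'
import numpy as np,cv2,json
from plant import bot
def grab(n,save=None):
    f=bot.grab_frame(n)
    if save: cv2.imwrite(save,f["frame"])
    return f
def cal(f):
    K=np.array([[f["fx"],0,f["cx"]],[0,f["fy"],f["cy"]],[0,0,1]]);return K,np.array(f["dist"]),np.array(f["R"]),np.array(f["t"])
def rays(f,p):
    K,d,R,t=cal(f); u=cv2.undistortPoints(np.array(p,float).reshape(-1,1,2),K,d).reshape(-1,2)
    D=np.c_[u,np.ones(len(u))]@R; return -R.T@t,D/np.linalg.norm(D,axis=1)[:,None]
def onz(f,p,z):
    c,D=rays(f,p); return c+D*((z-c[2])/D[:,2])[:,None]
def proj(f,X):
    K,d,R,t=cal(f); return cv2.projectPoints(np.array(X,float).reshape(-1,1,3),cv2.Rodrigues(R)[0],t,K,d)[0].reshape(-1,2)
def tri(f1,p1,f2,p2):
    c1,D1=rays(f1,p1);c2,D2=rays(f2,p2);out=[]
    for a,b in zip(D1,D2):
        A=np.eye(3)-np.outer(a,a);B=np.eye(3)-np.outer(b,b)
        X=np.linalg.solve(A+B,A@c1+B@c2); out.append(np.r_[X,np.linalg.norm(A@(X-c1))*2])
    return np.array(out)
def T(x,y,yaw):
    c,s=np.cos(yaw),np.sin(yaw); return np.array([[c,-s,0,x],[s,c,0,y],[0,0,1,0],[0,0,0,1]])
def crop(im,x,y,w,h,k,n): cv2.imwrite(n,cv2.resize(im[y:y+h,x:x+w],None,fx=k,fy=k,interpolation=cv2.INTER_CUBIC))
E
python3 - <<'E'
from h import *
out={}
for n in("top","side"):
    f=grab(n); im=f["frame"]; hsv=cv2.cvtColor(im,cv2.COLOR_BGR2HSV)
    win={"top":{"tray":(170,170,130,140),"stand":(340,205,60,85)},"side":{"tray":(215,235,200,115),"stand":(325,150,90,65)}}[n]
    for k,(x,y,w,h) in win.items():
        sub=hsv[y:y+h,x:x+w]; H,S,V=cv2.split(sub)
        green=((H>60)&(H<100)&(S>40))
        m=(~green).astype(np.uint8) if k=="tray" else ((H>8)&(H<30)&(S>50)).astype(np.uint8)
        if k=="tray" and n=="top": pass
        m=cv2.morphologyEx(m,cv2.MORPH_CLOSE,np.ones((9,9))) if k=="stand" else m
        cs=max(cv2.findContours(m,0,1)[0],key=cv2.contourArea)
        hull=cv2.convexHull(cs).reshape(-1,2)
        print(n,k,cv2.contourArea(cs))
        z=12 if k=="tray" else 18
        P=onz(f,cs.reshape(-1,2)+[x,y],z)[:,:2].astype(np.float32)
        r=cv2.minAreaRect(P); print(r)
        ap=cv2.approxPolyDP(cs,4,True).reshape(-1,2)+[x,y]
        print(np.c_[ap,onz(f,ap,z)[:,:2]].round(1).tolist())
E
```

```text
top tray 8053.0
((516.381103515625, 152.74551391601562), (214.20529174804688, 274.3842468261719), 77.21293640136719)
[[207.0, 180.0, 668.7, 215.7], [195.0, 209.0, 591.7, 245.5], [199.0, 213.0, 581.2, 234.6], [182.0, 280.0, 406.4, 275.2], [257.0, 298.0, 361.9, 79.3], [281.0, 197.0, 623.6, 19.5]]
top stand 1519.5
((488.4035339355469, -212.7921142578125), (79.89676666259766, 168.64776611328125), 82.45709228515625)
[[360.0, 215.0, 575.9, -186.4], [352.0, 279.0, 411.0, -164.6], [381.0, 283.0, 400.5, -239.1], [382.0, 275.0, 421.0, -241.9], [358.0, 274.0, 423.7, -180.1], [359.0, 259.0, 462.1, -182.9], [384.0, 264.0, 449.1, -247.4], [389.0, 220.0, 562.9, -261.8]]
side tray 11707.5
((524.5768432617188, 133.04754638671875), (245.32472229003906, 303.2375183105469), 76.91748046875)
[[225.0, 297.0, 667.5, 214.5], [225.0, 302.0, 661.9, 226.2], [325.0, 349.0, 456.7, 274.3], [362.0, 349.0, 398.3, 255.9], [401.0, 286.0, 360.8, 87.1], [362.0, 266.0, 444.4, 53.2], [330.0, 258.0, 511.9, 48.6], [326.0, 250.0, 526.8, 26.6], [318.0, 254.0, 538.9, 43.9], [317.0, 240.0, 554.4, 0.2], [309.0, 249.0, 561.5, 34.0], [307.0, 237.0, 577.9, -3.3], [298.0, 247.0, 585.4, 34.7], [288.0, 242.0, 611.1, 25.2], [290.0, 235.0, 615.1, 1.1], [272.0, 235.0, 652.3, 12.7], [266.0, 257.0, 637.4, 84.9]]
side stand 1291.0
((485.4676208496094, -190.55703735351562), (120.03858184814453, 179.11680603027344), 82.01411437988281)
[[331.0, 191.0, 575.7, -185.8], [331.0, 198.0, 567.4, -156.2], [377.0, 209.0, 453.9, -143.6], [378.0, 214.0, 447.8, -124.7], [399.0, 214.0, 402.3, -138.9], [407.0, 197.0, 395.4, -214.5], [398.0, 190.0, 421.0, -239.0], [394.0, 200.0, 422.9, -192.4], [386.0, 200.0, 440.9, -186.7], [382.0, 192.0, 456.6, -218.4], [372.0, 191.0, 480.6, -215.6], [371.0, 183.0, 490.6, -251.1], [357.0, 188.0, 518.5, -218.0], [355.0, 179.0, 533.0, -257.8], [349.0, 186.0, 539.5, -221.1], [339.0, 181.0, 569.1, -236.5]]
```

Run:
```python
from h import *
t=cv2.imread("pics/top0.png");s=cv2.imread("pics/side0.png")
crop(t,190,195,95,50,8,"pics/d1.png")
crop(s,240,195,95,120,5,"pics/d2.png")
```

```text
(no output)
```

View pics/d1.png

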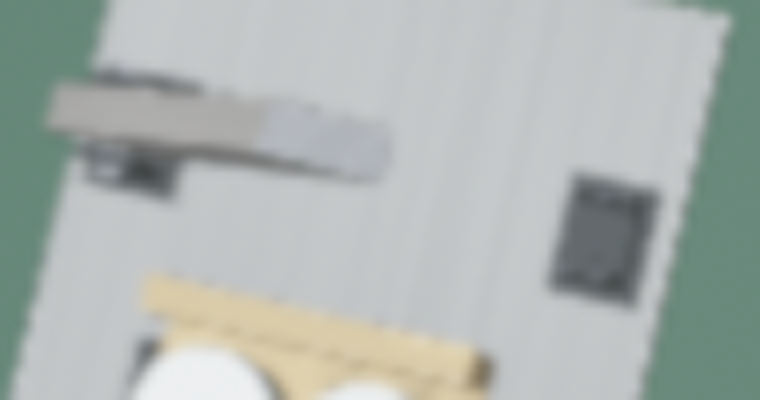

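View pics/d2.png

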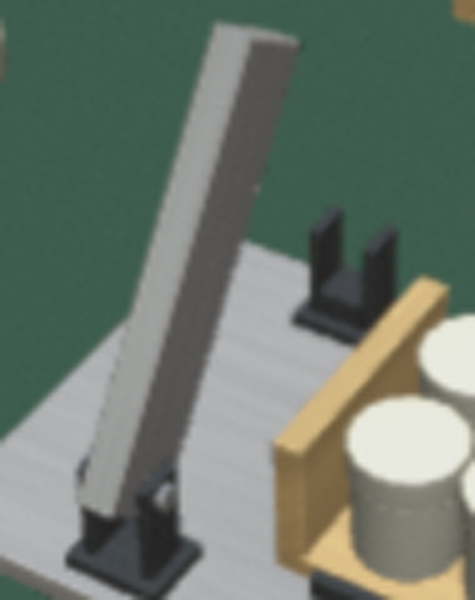

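Run:
```python
from h import *
t=grab("top");s=grab("side")
a=np.radians(-12.85);ex=np.array([np.cos(a),np.sin(a)]);ey=np.array([-np.sin(a),np.cos(a)])
def tr(X): return np.c_[X[:,:2]@ex,X[:,:2]@ey,X[:,2:]].round(1)
P=[("upfar",(223.5,207.1),(283.4,200)),("upnear",(222.2,214.1),(290.4,202.6)),("lonear",(237.7,217.7),(299.6,203.4))]
X=tri(t,[p[1] for p in P],s,[p[2] for p in P]);print(X.round(1),"tray axes",tr(X).tolist())
# tray corners, top
c=onz(t,[[207,180],[281,197],[257,298],[182,280]],12);print("corners",tr(c).tolist())
# carrier plate top edge: d1 px front corners (far top): left (148,272) right (490,352)
# catch base corners
q=np.array([[575,172],[660,187],[635,307],[548,290]])/8+[190,195]
print("catch base z12-14",tr(onz(t,q,14)).tolist())
q=np.array([[150,272],[492,352],[470,388],[140,305]])/8+[190,195]
print("plate top z72",tr(onz(t,q,72)).tolist())
q=np.array([[335,207],[395,228],[310,225],[365,247]])/5+[240,195]
print("catch posts top side z60",tr(onz(s,q,60)).tolist())
q=np.array([[445,285],[278,443],[420,278]])/5+[240,195]
print("plate top side z72",tr(onz(s,q,72)).tolist())
```

```text
[[575.  136.8 197.7   2. ]
 [560.1 139.8 197.1   0. ]
 [554.3 107.8 175.8   0.6]] tray axes [[530.2, 261.2, 197.7, 2.0], [515.0, 260.9, 197.1, 0.0], [516.5, 228.3, 175.8, 0.6]]
corners [[604.0, 359.0, 12.0], [603.7, 157.7, 12.0], [335.2, 157.8, 12.0], [335.1, 358.7, 12.0]]
catch base z12-14 [[542.5, 194.3, 14.0], [543.9, 166.2, 14.0], [504.1, 165.0, 14.0], [503.1, 193.8, 14.0]]
plate top z72 [[478.2, 309.5, 72.0], [478.2, 199.3, 72.0], [465.8, 203.3, 72.0], [467.5, 310.0, 72.0]]
catch posts top side z60 [[533.4, 176.3, 60.0], [506.0, 176.0, 60.0], [536.0, 191.3, 60.0], [510.3, 192.2, 60.0]]
plate top side z72 [[465.4, 209.6, 72.0], [474.3, 314.2, 72.0], [475.5, 210.8, 72.0]]
```

```bash
cat >> h.py <<'E'
from scipy.spatial.transform import Rotation as Ro
A0=np.radians(-12.85)
def w(x,y,a=A0): return np.array([x*np.cos(a)-y*np.sin(a),x*np.sin(a)+y*np.cos(a)])
def tools(yaw): # tool y along frame y, x along -frame x, z down
    c,s=np.cos(yaw),np.sin(yaw); return np.array([[-c,-s,0],[-s,c,0],[0,0,-1]])
def plan(targets,yaw=A0):
    "targets: world xyz list -> shifts in current tool axes"
    s=bot.read_state();R=np.array(s["tool_rot"]);p=np.array(s["tcp_pos"])
    print("t",round(s["clock"],2),"tcp",p.round(1),"F",np.round(s["force"],1),"w",round(s["gripper_width"],1))
    print("turn",np.degrees(Ro.from_matrix(R.T@tools(yaw)).as_rotvec()).round(2))
    for q in targets: print(np.round(R.T@(np.array(q)-p),1).tolist())
E
python3 - <<'E'
from h import *
plan([[*w(523,310),z] for z in(230,185)])
E
```

```text
t 0.3 tcp [176.6 651.3 231. ] F [ 0.5 -0.3 -0.2] w 85.8
turn [-0.03  0.   -2.32]
[-510.0, -343.9, 1.2]
[-510.0, -343.9, 46.2]
```

```bash
python3 -m inch '[[-1,[-510,-344,0],[0,0,-2.3]],[-1,[-510,-344,0],[0,0,-2.3]],[-1,[-510,-344,0],[0,0,-2.3]],[-1,[-510,-344,0],[0,0,-2.3]],[-1,[-510,-344,0],[0,0,-2.3]],[-1,[-510,-344,0],[0,0,-2.3]],[-1,[-510,-344,0],[0,0,-2.3]],[-1,[-510,-344,0],[0,0,-2.3]],[-1,[-510,-344,0],[0,0,-2.3]],[-1,[-510,-344,0],[0,0,-2.3]],[-1,[-510,-344,0],[0,0,-2.3]],[-1,[-510,-344,0],[0,0,-2.3]]]' 30
python3 - <<'E'
from h import *
plan([[*w(523,310),z] for z in(230,185)])
E
```

```text
clock: 1.3
tcp_pos: [504.6, 271.4, 231.6]
tool_rot: [[-0.975, 0.223, 0.0], [0.223, 0.975, 0.0], [-0.0, 0.0, -1.0]]
force: [0.1, 0.5, -0.3]
gripper_width: -0.1
t 1.3 tcp [504.6 271.4 231.6] F [ 0.1  0.5 -0.3] w -0.1
turn [ 0.03  0.02 -0.01]
[-91.4, -66.8, 1.6]
[-91.4, -66.8, 46.6]
```

```bash
python3 -m inch '[[-1,[-91,-67,0],[0,0,0]],[-1,[-91,-67,0],[0,0,0]],[-1,[-91,-67,2],[0,0,0]],[-1,[-91,-67,20],[0,0,0]],[-1,[-91,-67,40],[0,0,0]],[-1,[-91,-67,58],[0,0,0]],[-1,[-91,-67,58],[0,0,0]],[-1,[-91,-67,58],[0,0,0]]]'
python3 - <<'E'
from h import *
plan([])
for n in("side","top"):
    f=grab(n); crop(f["frame"],*((240,150,150,150) if n=="side" else (175,150,150,150)),4,f"pics/e_{n}.png")
E
```

```text
clock: 1.97
tcp_pos: [576.7, 187.4, 172.7]
tool_rot: [[-0.975, 0.223, -0.002], [0.223, 0.975, -0.001], [0.002, -0.001, -1.0]]
force: [0.2, -0.2, -0.0]
gripper_width: -0.3
t 1.97 tcp [576.7 187.4 172.7] F [ 0.2 -0.2 -0. ] w -0.3
turn [-0.07 -0.1  -0.02]
```

View pics/e_side.png

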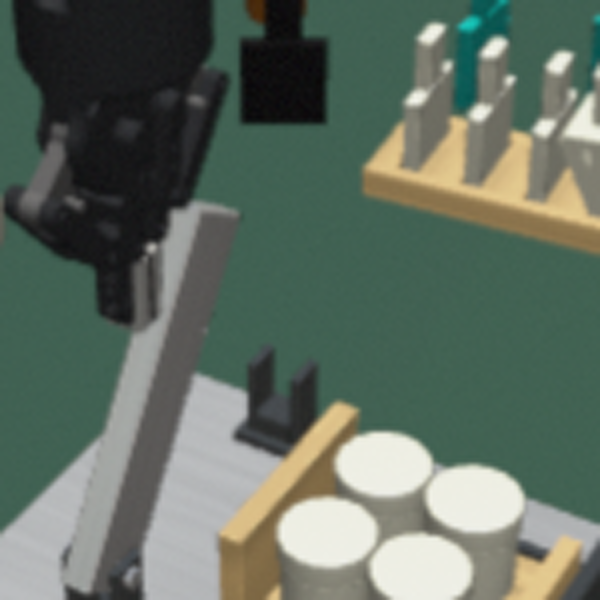

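```bash
python3 -m inch '[[-1,[-2,-8,1],[0,0,0]],[-1,[-2,-17,2],[0,0,0]],[-1,[-2,-25,6],[0,0,0]],[-1,[-2,-32,11],[0,0,0]],[-1,[-2,-40,16],[0,0,0]],[-1,[-2,-47,22],[0,0,0]],[-1,[-2,-54,28],[0,0,0]],[-1,[-2,-60,35],[0,0,0]],[-1,[-2,-65,41],[0,0,0]],[-1,[-2,-70,48],[0,0,0]],[-1,[-2,-70,48],[0,0,0]]]'
python3 - <<'E'
from h import *
plan([])
for n in("side","top"):
    f=grab(n); crop(f["frame"],*((240,150,150,150) if n=="side" else (175,150,150,150)),4,f"pics/e2_{n}.png")
E
```

```text
clock: 2.98
tcp_pos: [562.4, 117.3, 123.5]
tool_rot: [[-0.975, 0.224, -0.003], [0.224, 0.975, -0.001], [0.003, -0.002, -1.0]]
force: [-0.2, -0.3, 0.1]
gripper_width: -0.1
t 2.98 tcp [562.4 117.3 123.5] F [-0.2 -0.3  0.1] w -0.1
turn [-0.11 -0.15 -0.09]
```

View pics/e2_side.png

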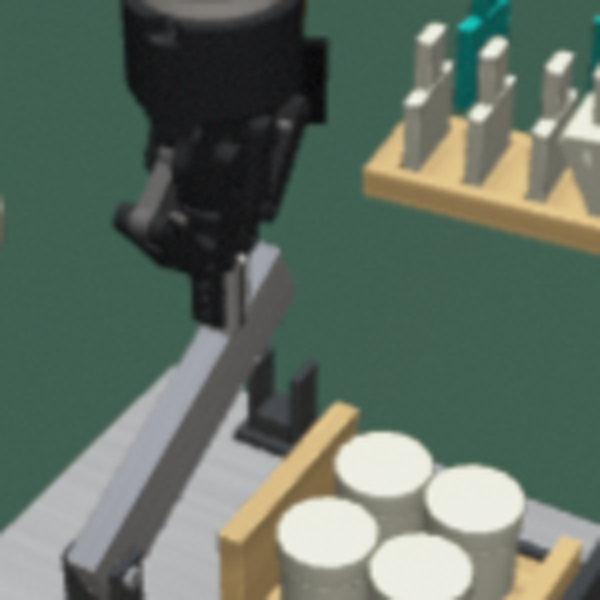

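```bash
python3 -m inch '[[-1,[0,-4,7],[0,0,0]],[-1,[0,-7,14],[0,0,0]],[-1,[0,-10,22],[0,0,0]],[-1,[0,-13,29],[0,0,0]],[-1,[0,-15,36],[0,0,0]],[-1,[0,-17,42],[0,0,0]],[-1,[0,-18,47],[0,0,0]],[-1,[0,-18,50],[0,0,0]],[-1,[0,-18,52],[0,0,0]],[-1,[0,-18,53],[0,0,0]],[-1,[0,-18,53],[0,0,0]]]'
python3 - <<'E'
from h import *
plan([])
for n in("side","top"):
    f=grab(n); crop(f["frame"],*((240,150,150,150) if n=="side" else (175,150,150,150)),4,f"pics/e3_{n}.png")
E
```

```text
clock: 4.0
tcp_pos: [559.6, 101.4, 72.3]
tool_rot: [[-0.975, 0.223, -0.0], [0.223, 0.975, 0.0], [0.0, -0.0, -1.0]]
force: [-0.1, -0.5, 0.2]
gripper_width: 0.1
t 4.0 tcp [559.6 101.4  72.3] F [-0.1 -0.5  0.2] w 0.1
turn [-0.   -0.01 -0.02]
```

View pics/e3_side.png

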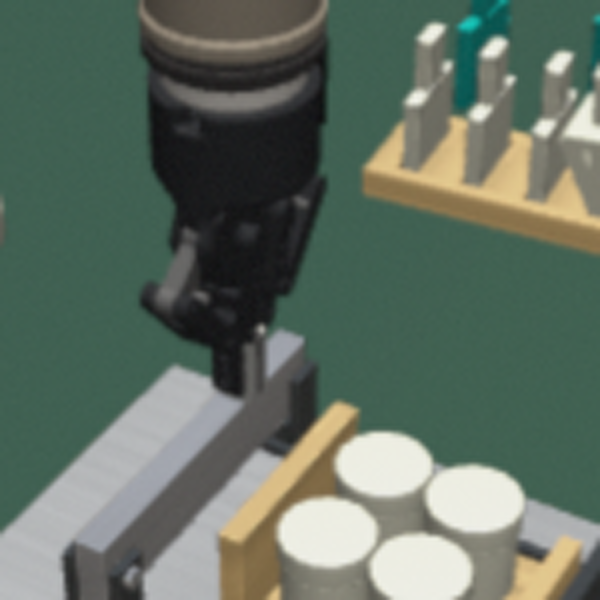

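```bash
python3 -m inch '[[-1,[0,0,2],[0,0,0]],[-1,[0,0,3],[0,0,0]],[-1,[0,0,4],[0,0,0]],[-1,[0,0,4],[0,0,0]]]'; python3 -m inch '[[-1,[0,0,1],[0,0,0]],[-1,[0,0,2],[0,0,0]],[-1,[0,0,2],[0,0,0]]]'
```

```text
clock: 4.43
tcp_pos: [560.1, 101.7, 71.7]
tool_rot: [[-0.975, 0.223, 0.001], [0.223, 0.975, 0.002], [-0.0, 0.002, -1.0]]
force: [-11.1, -3.0, 32.7]
gripper_width: -0.6
clock: 4.68
tcp_pos: [560.2, 101.7, 71.4]
tool_rot: [[-0.975, 0.223, 0.001], [0.223, 0.975, 0.002], [-0.0, 0.002, -1.0]]
force: [-17.4, -2.7, 50.2]
gripper_width: -0.1
```

```bash
python3 -m inch '[[0.2,[0,0,-30],[0,0,0]],[0.2,[0,0,-70],[0,0,0]],[0.2,[0,0,-110],[0,0,0]],[0.2,[0,0,-145],[0,0,0]],[0.2,[0,0,-145],[0,0,0]]]'
python3 - <<'E'
from h import *
t=grab("top","pics/t5.png");s=grab("side","pics/s5.png")
crop(s["frame"],240,230,150,110,5,"pics/f_side.png")
X=tri(t,[(377.6,223.6),(375.7,239.7),(373.6,256),(372.9,268.6)],s,[(348,158),(363.5,161.7),(380,165.5),(393.3,166.7)])
print(X.round(1))
for x in(60,20,-20,-60): print(np.array([488.4,-212.8])+w(x,0,np.radians(-7.6)))
print(onz(t,[(377.6,223.6),(375.7,239.7),(373.6,256),(372.9,268.6)],98).round(1))
crop(t["frame"],175,175,230,120,3,"pics/f_top.png")
E
```

```text
clock: 5.1
tcp_pos: [564.0, 102.2, 219.0]
tool_rot: [[-0.975, 0.223, 0.012], [0.223, 0.975, 0.004], [-0.011, 0.007, -1.0]]
force: [0.9, 0.4, 1.0]
gripper_width: 51.2
[[ 546.4 -222.9   94.7    1.8]
 [ 507.3 -217.8   93.8    1.5]
 [ 467.2 -212.4   93.4    2.4]
 [ 436.3 -210.1   96.8    3.3]]
[ 547.87293242 -220.73538342]
[ 508.22431081 -215.44512781]
[ 468.57568919 -210.15487219]
[ 428.92706758 -204.86461658]
[[ 547.1 -222.3   98. ]
 [ 507.8 -217.2   98. ]
 [ 468.3 -211.7   98. ]
 [ 437.9 -209.7   98. ]]
```

View pics/f_side.png

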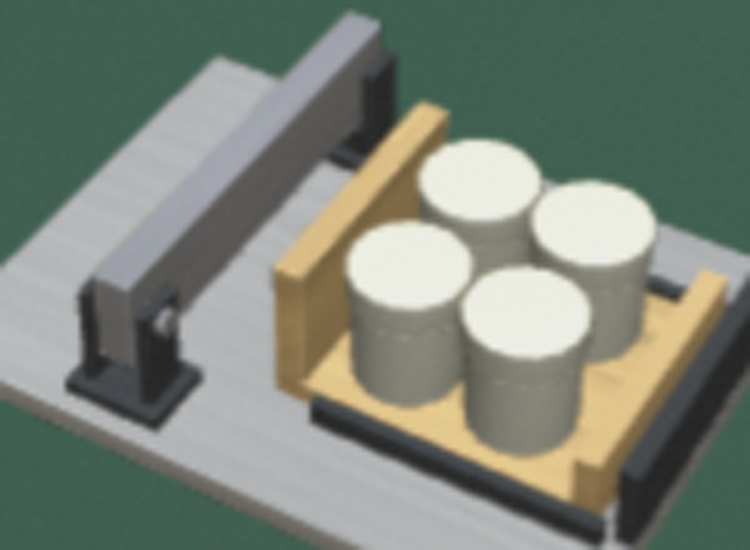

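View pics/f_top.png

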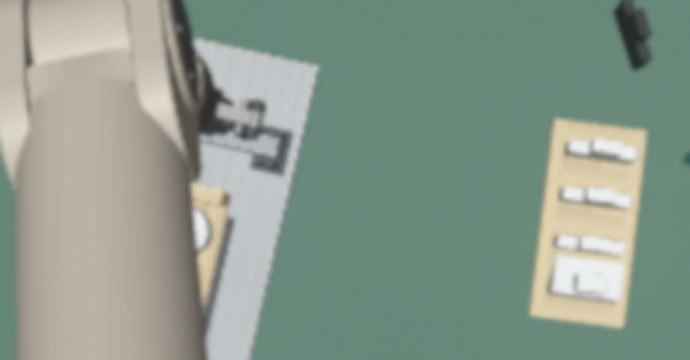

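Run:
```python
from h import *
plan([[547.3,-222,z] for z in(219,150,70)],np.radians(-7.6))
```

```text
t 5.2 tcp [560.6 101.8 213. ] F [-0.4 -0.5 -1.7] w 51.2
turn [ 0.13  0.19 -5.25]
[-59.1, -318.7, -6.6]
[-58.9, -318.8, 62.4]
[-58.6, -319.0, 142.4]
```

```bash
python3 -m inch '[[0.2,[-59,-319,0],[0,0,-5.2]],[0.2,[-59,-319,0],[0,0,-5.2]],[0.2,[-59,-319,0],[0,0,-5.2]],[0.2,[-59,-319,0],[0,0,-5.2]],[0.2,[-59,-319,0],[0,0,-5.2]],[0.2,[-59,-319,0],[0,0,-5.2]],[0.2,[-59,-319,30],[0,0,-5.2]],[0.2,[-59,-319,60],[0,0,-5.2]],[0.2,[-59,-319,80],[0,0,-5.2]],[0.2,[-59,-319,80],[0,0,-5.2]],[0.2,[-59,-319,80],[0,0,-5.2]],[0.2,[-59,-319,80],[0,0,-5.2]]]'
python3 - <<'E'
from h import *
plan([[547.3,-222,z] for z in(150,110,70)],np.radians(-7.6))
s=grab("side");t=grab("top")
crop(s["frame"],310,100,110,110,5,"pics/g_side.png")
crop(t["frame"],335,195,70,100,6,"pics/g_top.png")
E
```

```text
clock: 6.2
tcp_pos: [546.5, -221.6, 131.2]
tool_rot: [[-0.991, 0.132, -0.001], [0.132, 0.991, 0.001], [0.001, 0.001, -1.0]]
force: [-0.5, 0.1, 0.6]
gripper_width: 51.1
t 6.2 tcp [ 546.5 -221.6  131.2] F [-0.5  0.1  0.6] w 51.1
turn [ 0.04 -0.04  0.  ]
[-0.9, -0.3, -18.8]
[-0.9, -0.3, 21.2]
[-0.9, -0.4, 61.2]
```

View pics/g_side.png

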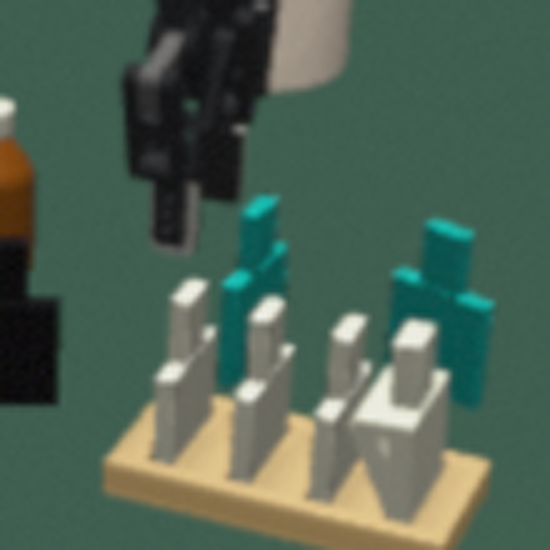

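```bash
python3 -m inch '[[0.2,[-1,0,20],[0,0,0]],[0.2,[-1,0,40],[0,0,0]],[0.2,[-1,0,55],[0,0,0]],[0.2,[-1,0,61],[0,0,0]],[0.2,[-1,0,61],[0,0,0]]]'
python3 - <<'E'
from h import *
plan([])
s=grab("side");t=grab("top")
crop(s["frame"],310,100,110,110,5,"pics/g2_side.png")
crop(t["frame"],335,195,70,100,6,"pics/g2_top.png")
E
```

```text
clock: 6.72
tcp_pos: [547.3, -221.7, 70.1]
tool_rot: [[-0.991, 0.132, -0.001], [0.132, 0.991, 0.001], [0.001, 0.001, -1.0]]
force: [-0.1, 0.0, 0.0]
gripper_width: 51.3
t 6.72 tcp [ 547.3 -221.7   70.1] F [-0.1  0.   0. ] w 51.3
turn [ 0.03 -0.04  5.27]
```

View pics/g2_side.png

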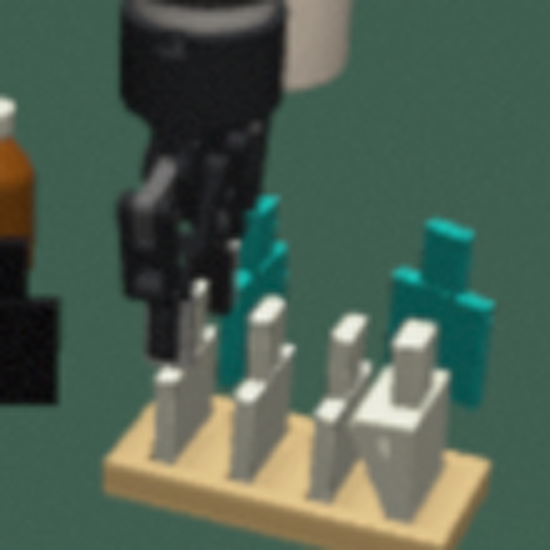

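View pics/g2_top.png

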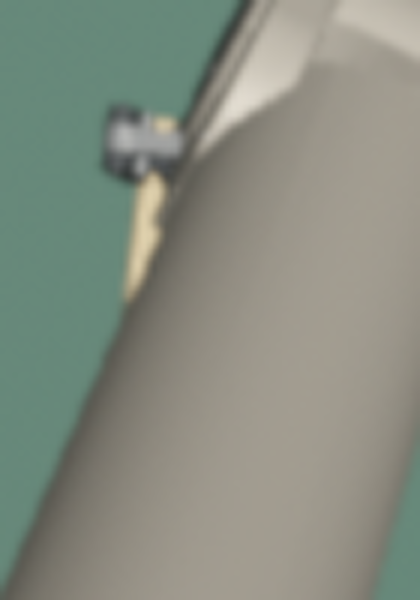

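```bash
python3 -m inch '[[-1,[0,0,0],[0,0,0]],[-1,[0,0,0],[0,0,0]],[-1,[0,0,0],[0,0,0]],[-1,[0,0,0],[0,0,0]],[-1,[0,0,0],[0,0,0]],[-1,[0,0,0],[0,0,0]]]' 60
python3 -m inch '[[-1,[0,0,-10],[0,0,0]],[-1,[0,0,-30],[0,0,0]],[-1,[0,0,-60],[0,0,0]],[-1,[0,0,-90],[0,0,0]],[-1,[0,0,-100],[0,0,0]],[-1,[0,0,-100],[0,0,0]]]'
python3 - <<'E'
from h import *
plan([[*w(477+8,258.3),z] for z in(170,)])
s=grab("side");crop(s["frame"],310,60,110,150,4,"pics/g3_side.png")
E
```

```text
clock: 7.32
tcp_pos: [548.1, -223.1, 71.5]
tool_rot: [[-0.991, 0.133, 0.002], [0.133, 0.991, -0.0], [-0.002, 0.0, -1.0]]
force: [-0.2, 0.4, 7.1]
gripper_width: 22.5
clock: 7.82
tcp_pos: [548.9, -223.8, 173.7]
tool_rot: [[-0.991, 0.134, 0.006], [0.134, 0.991, -0.001], [-0.006, -0.001, -1.0]]
force: [-0.5, -0.9, -0.5]
gripper_width: 22.8
t 7.82 tcp [ 548.9 -223.8  173.7] F [-0.5 -0.9 -0.5] w 22.8
turn [-0.02  0.34  5.16]
[67.6, 362.0, 3.1]
```

View pics/g3_side.png

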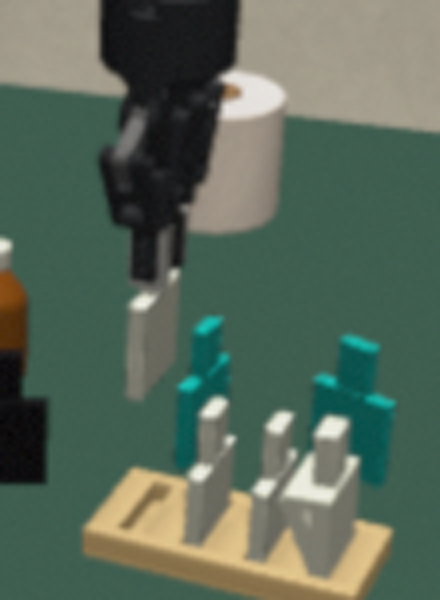

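```bash
python3 -m inch '[[-1,[64,362,0],[0,0,5.2]],[-1,[64,362,0],[0,0,5.2]],[-1,[64,362,0],[0,0,5.2]],[-1,[64,362,0],[0,0,5.2]],[-1,[64,362,0],[0,0,5.2]],[-1,[64,362,0],[0,0,5.2]],[-1,[64,362,0],[0,0,5.2]],[-1,[64,362,0],[0,0,5.2]],[-1,[64,362,0],[0,0,5.2]],[-1,[64,362,0],[0,0,5.2]],[-1,[64,362,0],[0,0,5.2]],[-1,[64,362,0],[0,0,5.2]]]'
python3 -m inch '[[-1,[0,0,20],[0,0,0]],[-1,[0,0,20],[0,0,0]]]'
python3 - <<'E'
from h import *
plan([[*w(489,258.3),z] for z in(150,80)])
s=grab("side");crop(s["frame"],240,170,150,160,4,"pics/i_side.png")
t=grab("top");crop(t["frame"],175,175,120,120,5,"pics/i_top.png")
E
```

```text
clock: 8.87
tcp_pos: [531.0, 143.5, 168.8]
tool_rot: [[-0.975, 0.223, -0.003], [0.223, 0.975, -0.002], [0.002, -0.002, -1.0]]
force: [-0.3, -0.5, -0.5]
gripper_width: 22.6
clock: 9.03
tcp_pos: [530.1, 141.7, 147.3]
tool_rot: [[-0.974, 0.225, -0.005], [0.225, 0.974, -0.003], [0.004, -0.004, -1.0]]
force: [-0.8, -0.4, -1.1]
gripper_width: 22.4
t 9.03 tcp [530.1 141.7 147.3] F [-0.8 -0.4 -1.1] w 22.4
turn [-0.21 -0.24 -0.18]
[-3.7, 2.3, -2.7]
[-4.0, 2.6, 67.3]
```

View pics/i_side.png

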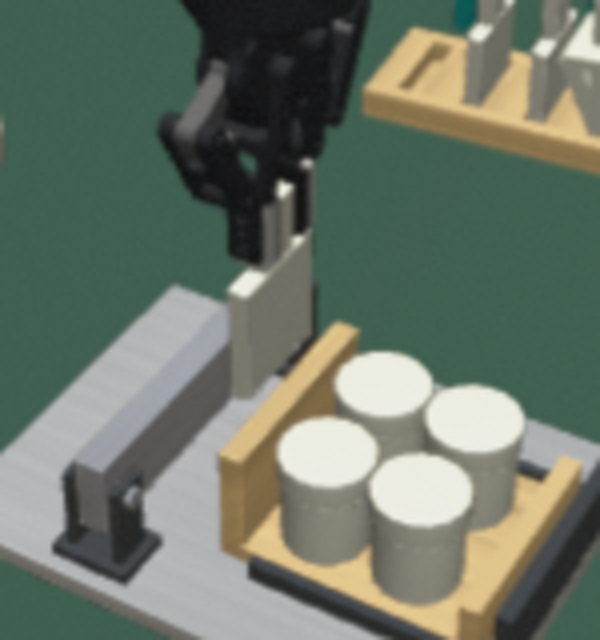

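View pics/i_top.png

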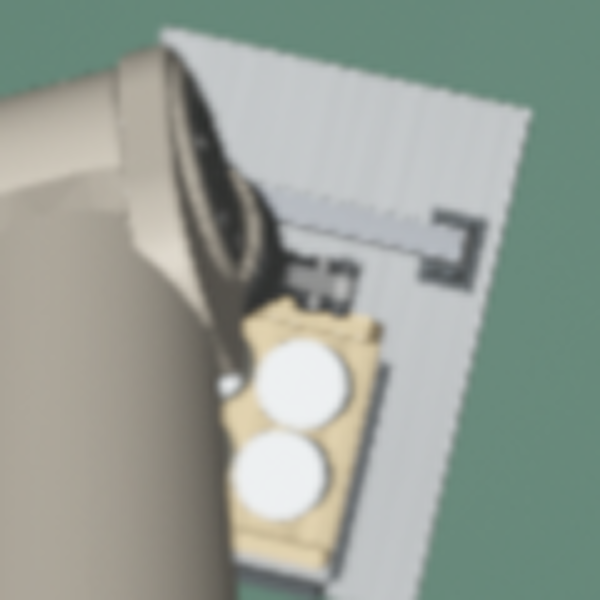

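Run:
```python
from h import *
s=grab("side");q=np.array([[234,393],[256,396],[230,288],[255,297],[312,238]])/4+[240,170]
for z,i in((79.5,[0,1]),(139.5,[2,3,4])):
    X=onz(s,q[i],z); print(np.array([[np.dot(x[:2],w(1,0)),np.dot(x[:2],w(0,1)),x[2]] for x in X]).round(1))
s=bot.read_state();p=s["tcp_pos"];print(np.dot(p[:2],w(1,0)),np.dot(p[:2],w(0,1)),p[2])
```

```text
[[486.3 284.7  79.5]
 [476.8 281.4  79.5]]
[[486.8 285.4 139.5]
 [474.3 285.3 139.5]
 [474.  236.9 139.5]]
486.80264793105033 257.55305535892614 150.17761693943993
```

Run:
```python
from h import *
s=grab("side")
def P(q,z):
    for x in onz(s,q,z): print(np.round([np.dot(x[:2],w(1,0)),np.dot(x[:2],w(0,1)),x[2]],1))
print("bar near top edge");P(np.array([[104,470],[170,400],[228,340]])/4+[240-.375,170-.375],72)
print("plate front top");P(np.array([[222,458],[280,388],[337,324]])/4+[240-.375,170-.375],72)
print("plate rear top");P(np.array([[245,462],[300,395],[357,330]])/4+[240-.375,170-.375],72)
# edges by gradient along tray-x at few y
im=cv2.cvtColor(s["frame"],cv2.COLOR_BGR2GRAY).astype(np.float32)
for y in (300,290,225,215):
    xs=np.arange(455,545,1.0); X=np.array([[*w(x,y),72] for x in xs]); u=proj(s,X).astype(np.float32)
    v=cv2.remap(im,u[:,0].reshape(1,-1),u[:,1].reshape(1,-1),cv2.INTER_LINEAR)[0]
    print(y,v.astype(int).tolist())
```

```text
bar near top edge
[514.3 347.8  72. ]
[514.4 295.6  72. ]
[513.9 246.8  72. ]
plate front top
[474.3 315.7  72. ]
[475.8 263.6  72. ]
[475.7 210.9  72. ]
plate rear top
[464.4 312.8  72. ]
[465.6 263.1  72. ]
[465.4 210.1  72. ]
300 [193, 166, 140, 120, 111, 105, 103, 103, 103, 112, 132, 157, 177, 188, 190, 190, 190, 190, 190, 190, 190, 189, 187, 185, 183, 183, 183, 184, 184, 184, 183, 183, 183, 183, 178, 167, 150, 126, 105, 93, 87, 87, 87, 87, 88, 87, 87, 87, 87, 87, 87, 87, 88, 88, 88, 88, 91, 97, 111, 129, 144, 155, 159, 162, 163, 163, 164, 164, 164, 164, 164, 165, 165, 166, 169, 174, 178, 181, 183, 183, 183, 183, 183, 183, 183, 183, 183, 183, 182, 182]
290 [234, 232, 225, 202, 168, 139, 116, 105, 106, 115, 135, 156, 173, 184, 188, 191, 191, 191, 191, 190, 190, 189, 183, 178, 177, 177, 178, 179, 179, 179, 179, 179, 178, 176, 169, 154, 134, 112, 96, 90, 86, 86, 86, 87, 88, 88, 87, 87, 87, 87, 87, 87, 88, 88, 89, 89, 91, 95, 109, 126, 143, 158, 162, 164, 165, 165, 165, 165, 165, 165, 164, 164, 165, 166, 169, 172, 176, 178, 179, 179, 179, 179, 180, 179, 179, 180, 179, 179, 179, 179]

[... 173 characters left out ...]
, 109, 109, 108, 108, 108, 109, 109, 109, 109, 109, 109, 109, 109, 109, 109, 109, 109, 109, 110, 110, 110, 110, 110, 110, 109, 109, 111, 113, 119, 123, 123, 123, 122, 121, 120, 120, 121, 125, 128, 133, 133, 136, 138, 137, 137, 137, 137, 142, 147, 149, 142, 138, 136, 137]
215 [85, 85, 85, 85, 86, 87, 93, 101, 112, 124, 142, 161, 176, 186, 191, 191, 191, 192, 194, 195, 192, 175, 154, 129, 107, 91, 86, 82, 74, 68, 58, 49, 48, 48, 59, 74, 87, 98, 104, 106, 108, 107, 107, 107, 108, 109, 109, 110, 110, 109, 109, 109, 109, 110, 110, 110, 110, 111, 111, 111, 110, 109, 109, 110, 110, 111, 111, 111, 112, 117, 130, 145, 149, 153, 156, 154, 154, 155, 156, 155, 153, 139, 121, 107, 95, 87, 86, 85, 84, 84]
```

```bash
python3 -m inch '[[-1,[-10,1,0],[0,0,0]],[-1,[-10,1,10],[0,0,0]],[-1,[-10,1,30],[0,0,0]],[-1,[-10,1,45],[0,0,0]],[-1,[-10,1,45],[0,0,0]],[-1,[-10,1,45],[0,0,0]],[-1,[-10,1,45],[0,0,0]]]'
python3 - <<'E'
from h import *
s=grab("side");crop(s["frame"],250,190,110,140,5,"pics/j_side.png")
s=bot.read_state();p=s["tcp_pos"];print(np.dot(p[:2],w(1,0)),np.dot(p[:2],w(0,1)),p[2],s["force"])
E
```

```text
clock: 9.82
tcp_pos: [542.7, 143.1, 105.8]
tool_rot: [[-0.975, 0.223, 0.001], [0.223, 0.975, 0.0], [-0.001, 0.0, -1.0]]
force: [-0.7, 0.4, -0.8]
gripper_width: 22.4
497.4055849774119 260.3591843052636 106.1804503799052 [ 0.03011208 -0.32998954 -0.15181372]
```

View pics/j_side.png

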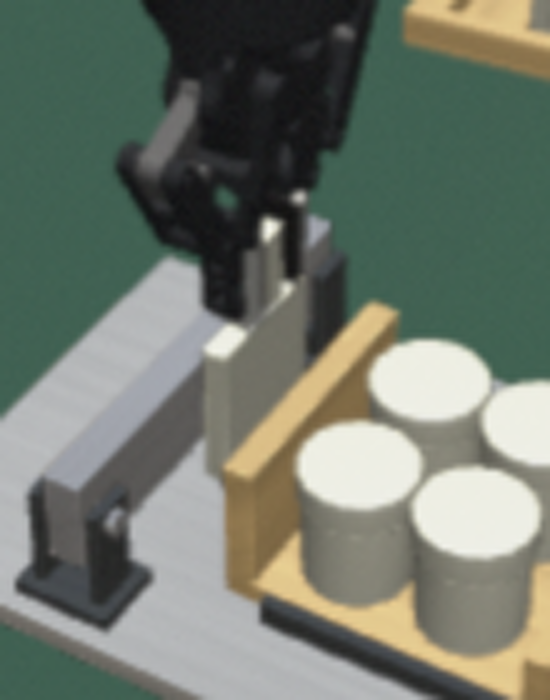

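```bash
python3 -m inch '[[-1,[0,-2,10],[0,0,0]],[-1,[0,-2,18],[0,0,0]],[-1,[0,-2,22],[0,0,0]],[-1,[0,-2,25],[0,0,0]],[-1,[0,-2,26],[0,0,0]],[-1,[0,-2,27],[0,0,0]],[-1,[0,-2,27],[0,0,0]]]'
python3 - <<'E'
from h import *
s=grab("side");crop(s["frame"],250,190,110,140,5,"pics/k_side.png")
s=bot.read_state();p=s["tcp_pos"];print(np.dot(p[:2],w(1,0)),np.dot(p[:2],w(0,1)),p[2],s["force"])
E
```

```text
clock: 10.45
tcp_pos: [541.7, 141.1, 79.4]
tool_rot: [[-0.975, 0.223, -0.0], [0.223, 0.975, 0.0], [0.0, 0.0, -1.0]]
force: [-3.4, -0.1, 13.6]
gripper_width: 22.9
496.7486992965709 258.0297600972691 79.39063067194662 [-4.06378036e+00 -5.22185492e-03  1.25486060e+01]
```

View pics/k_side.png

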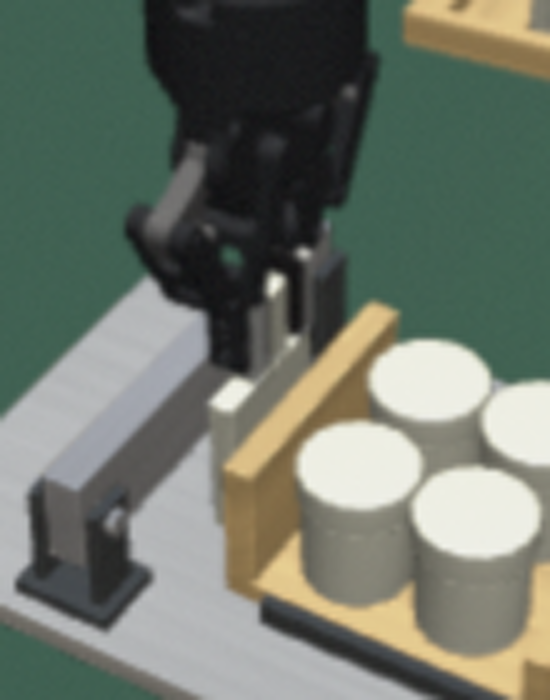

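```bash
python3 -m inch '[[-1,[2,0,-1.5],[0,0,0]],[-1,[5,0,-1.5],[0,0,0]],[-1,[8,0,-1.5],[0,0,0]],[-1,[10,0,-1.5],[0,0,0]],[-1,[12,0,-1.5],[0,0,0]],[-1,[12,0,-1.5],[0,0,0]]]'
python3 -m inch '[[-1,[1,0,0],[0,0,0]],[-1,[2,0,0],[0,0,0]],[-1,[3,0,0],[0,0,0]],[-1,[3,0,0],[0,0,0]]]'
python3 -m inch '[[-1,[1,0,0],[0,0,0]],[-1,[2,0,0],[0,0,0]],[-1,[3,0,0],[0,0,0]],[-1,[3,0,0],[0,0,0]]]'
```

```text
clock: 11.0
tcp_pos: [529.4, 144.0, 79.6]
tool_rot: [[-0.975, 0.222, -0.0], [0.222, 0.975, -0.0], [0.0, -0.0, -1.0]]
force: [0.6, -0.3, -0.7]
gripper_width: 23.0
clock: 11.33
tcp_pos: [527.0, 144.5, 79.8]
tool_rot: [[-0.975, 0.223, 0.0], [0.223, 0.975, 0.0], [-0.0, 0.0, -1.0]]
force: [1.7, -0.4, -1.1]
gripper_width: 22.6
clock: 11.67
tcp_pos: [525.3, 144.9, 80.1]
tool_rot: [[-0.975, 0.223, 0.003], [0.223, 0.975, 0.0], [-0.003, 0.001, -1.0]]
force: [4.7, -1.7, -4.3]
gripper_width: 22.4
```

```bash
python3 -m inch '[[-1,[1,0,0],[0,0,0]],[-1,[2,0,0],[0,0,0]],[-1,[2,0,0],[0,0,0]],[-1,[2,0,0],[0,0,0]]]'
python3 - <<'E'
from h import *
s=grab("side");crop(s["frame"],250,190,150,150,5,"pics/l_side.png")
s=bot.read_state();p=s["tcp_pos"];print(np.dot(p[:2],w(1,0)),np.dot(p[:2],w(0,1)),p[2],s["force"])
E
```

```text
clock: 12.0
tcp_pos: [525.2, 144.9, 80.4]
tool_rot: [[-0.975, 0.224, 0.006], [0.224, 0.975, 0.0], [-0.006, 0.001, -1.0]]
force: [8.8, -2.3, -6.7]
gripper_width: 22.6
479.8394669817837 258.1101045622024 80.37193035531654 [ 9.26449316 -1.66974257 -6.19089595]
```

View pics/l_side.png

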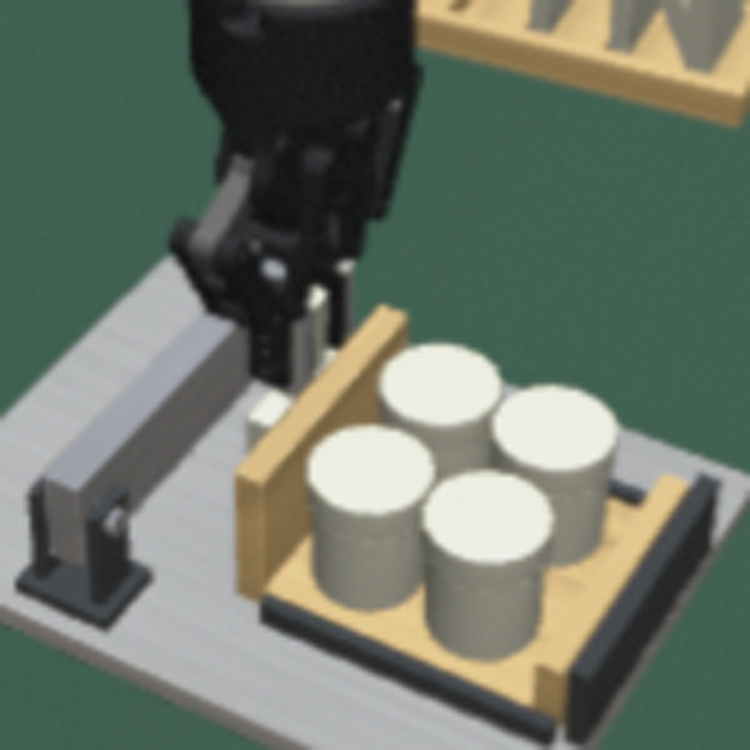

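```bash
python3 -m inch '[[-1,[-1,0,1],[0,0,0]],[-1,[-1,0,2],[0,0,0]],[-1,[-1,0,2],[0,0,0]],[-1,[-1,0,2],[0,0,0]]]'
python3 -m inch '[[-0.2,[0,0,0],[0,0,0]],[-0.1,[0,0,0],[0,0,0]],[0.1,[0,0,0],[0,0,0]],[0.1,[0,0,0],[0,0,0]],[0.1,[0,0,0],[0,0,0]]]'
python3 -m inch '[[0.1,[0,0,-10],[0,0,0]],[0.1,[0,0,-30],[0,0,0]],[0.1,[0,0,-60],[0,0,0]],[0.1,[0,0,-90],[0,0,0]],[0.1,[0,0,-120],[0,0,0]],[0.1,[0,0,-120],[0,0,0]]]'
python3 - <<'E'
from h import *
s=grab("side");crop(s["frame"],250,190,150,150,5,"pics/m_side.png")
plan([[*p,z] for p in((507.6,-217.4),) for z in(170,130,70)],np.radians(-7.6))
E
```

```text
clock: 12.38
tcp_pos: [525.5, 145.3, 79.4]
tool_rot: [[-0.975, 0.223, 0.005], [0.223, 0.975, 0.001], [-0.004, 0.002, -1.0]]
force: [3.1, -1.9, 7.1]
gripper_width: 22.7
clock: 12.8
tcp_pos: [522.4, 145.5, 77.4]
tool_rot: [[-0.975, 0.222, -0.001], [0.222, 0.975, -0.0], [0.001, -0.0, -1.0]]
force: [0.5, -0.2, 0.3]
gripper_width: 47.2
clock: 13.3
tcp_pos: [526.3, 146.3, 204.2]
tool_rot: [[-0.975, 0.223, 0.009], [0.223, 0.975, 0.004], [-0.008, 0.006, -1.0]]
force: [0.5, -0.9, -0.3]
gripper_width: 46.9
t 13.35 tcp [525.1 146.1 201.6] F [1.1 0.3 0. ] w 46.7
turn [ 0.24  0.32 -5.28]
[-63.8, -358.3, 30.4]
[-63.6, -358.5, 70.4]
[-63.3, -358.8, 130.4]
```

View pics/m_side.png

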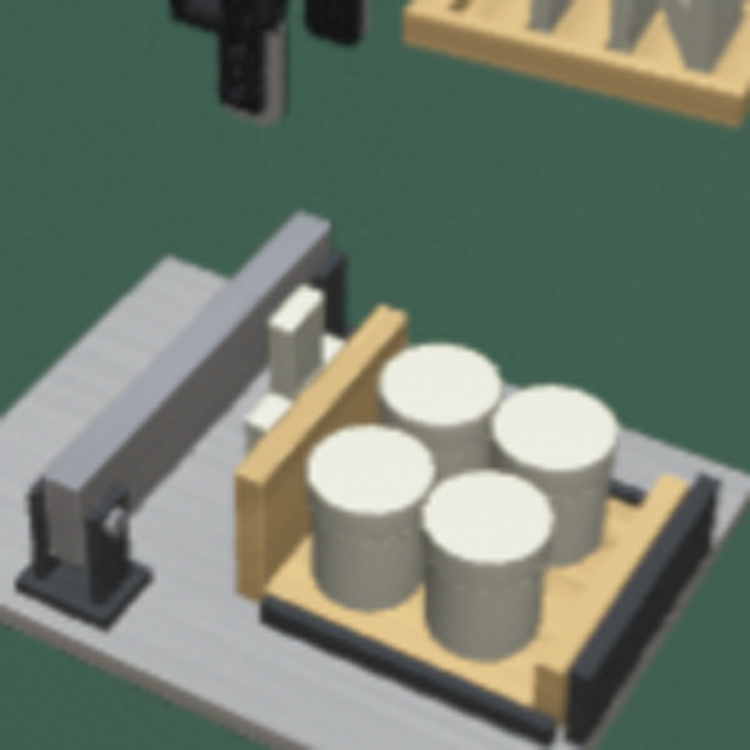

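```bash
python3 -m inch '[[0.2,[-63,-359,10],[0,0,-5.2]],[0.2,[-63,-359,10],[0,0,-5.2]],[0.2,[-63,-359,10],[0,0,-5.2]],[0.2,[-63,-359,10],[0,0,-5.2]],[0.2,[-63,-359,10],[0,0,-5.2]],[0.2,[-63,-359,10],[0,0,-5.2]],[0.2,[-63,-359,10],[0,0,-5.2]],[0.2,[-63,-359,20],[0,0,-5.2]],[0.2,[-63,-359,40],[0,0,-5.2]],[0.2,[-63,-359,60],[0,0,-5.2]],[0.2,[-63,-359,60],[0,0,-5.2]],[0.2,[-63,-359,60],[0,0,-5.2]]]'
python3 - <<'E'
from h import *
plan([[508.2,-217.7,z] for z in(110,70)],np.radians(-7.6))
E
```

```text
clock: 14.35
tcp_pos: [503.2, -217.8, 136.6]
tool_rot: [[-0.991, 0.134, -0.004], [0.134, 0.991, 0.001], [0.004, 0.001, -1.0]]
force: [-0.5, 0.6, 0.5]
gripper_width: 51.3
t 14.35 tcp [ 503.2 -217.8  136.6] F [-0.5  0.6  0.5] w 51.3
turn [ 0.05 -0.23 -0.08]
[-5.1, 0.7, 26.5]
[-5.2, 0.7, 66.5]
```

```bash
python3 -m inch '[[0.2,[0,0,0],[0,0,0]],[0.2,[0,0,0],[0,0,0]]]'
python3 - <<'E'
from h import *
plan([[508.2,-217.7,z] for z in(110,70)],np.radians(-7.6))
E
```

```text
clock: 14.52
tcp_pos: [505.5, -217.3, 138.8]
tool_rot: [[-0.991, 0.131, 0.002], [0.131, 0.991, 0.0], [-0.002, 0.001, -1.0]]
force: [0.2, -0.4, 0.9]
gripper_width: 51.3
t 14.52 tcp [ 505.5 -217.3  138.8] F [ 0.2 -0.4  0.9] w 51.3
turn [0.03 0.09 0.06]
[-2.6, -0.1, 28.8]
[-2.6, -0.1, 68.8]
```

```bash
python3 -m inch '[[0.2,[-3,0,15],[0,0,0]],[0.2,[-3,0,35],[0,0,0]],[0.2,[-3,0,55],[0,0,0]],[0.2,[-3,0,68],[0,0,0]],[0.2,[-3,0,68],[0,0,0]],[0.2,[-3,0,68],[0,0,0]],[0.2,[-3,0,68],[0,0,0]]]'
python3 - <<'E'
from h import *
plan([])
s=grab("side");crop(s["frame"],310,100,110,110,5,"pics/n_side.png")
E
```

```text
clock: 15.1
tcp_pos: [508.6, -218.8, 71.2]
tool_rot: [[-0.991, 0.133, 0.002], [0.133, 0.991, -0.0], [-0.002, -0.0, -1.0]]
force: [0.0, -0.2, -0.1]
gripper_width: 51.2
t 15.1 tcp [ 508.6 -218.8   71.2] F [ 0.  -0.2 -0.1] w 51.2
turn [0.   0.12 5.23]
```

View pics/n_side.png

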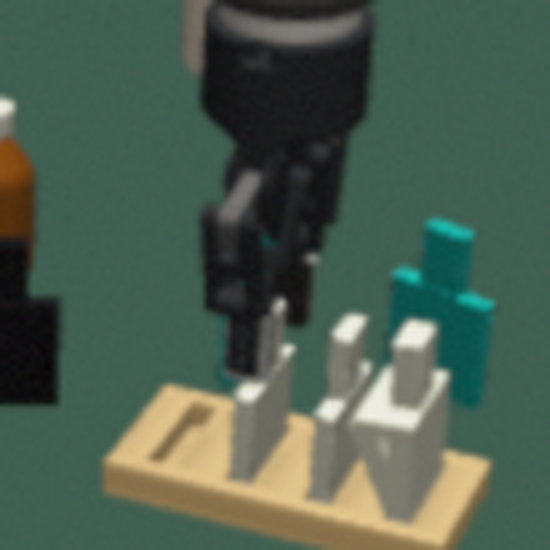

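```bash
python3 -m inch '[[-1,[0,0,0],[0,0,0]],[-1,[0,0,0],[0,0,0]],[-1,[0,0,0],[0,0,0]],[-1,[0,0,0],[0,0,0]],[-1,[0,0,0],[0,0,0]],[-1,[0,0,0],[0,0,0]]]' 60
python3 -m inch '[[-1,[0,0,-10],[0,0,0]],[-1,[0,0,-30],[0,0,0]],[-1,[0,0,-60],[0,0,0]],[-1,[0,0,-90],[0,0,0]],[-1,[0,0,-100],[0,0,0]],[-1,[0,0,-100],[0,0,0]],[-1,[0,0,-100],[0,0,0]]]'
python3 - <<'E'
from h import *
plan([[*w(501,258),z] for z in(171,)])
E
```

```text
clock: 15.65
tcp_pos: [508.1, -219.1, 70.5]
tool_rot: [[-0.991, 0.133, 0.001], [0.133, 0.991, -0.0], [-0.001, 0.0, -1.0]]
force: [-0.8, 1.7, 6.9]
gripper_width: 22.6
clock: 16.23
tcp_pos: [507.3, -218.8, 169.8]
tool_rot: [[-0.991, 0.133, 0.001], [0.133, 0.991, 0.0], [-0.0, 0.0, -1.0]]
force: [-1.3, -0.8, -1.1]
gripper_width: 22.7
t 16.23 tcp [ 507.3 -218.8  169.8] F [-1.3 -0.8 -1.1] w 22.7
turn [0.02 0.03 5.19]
[9.7, 360.9, -1.1]
```

```bash
python3 -m inch '[[-1,[10,361,-15],[0,0,5.2]],[-1,[10,361,-15],[0,0,5.2]],[-1,[10,361,-15],[0,0,5.2]],[-1,[10,361,-15],[0,0,5.2]],[-1,[10,361,-15],[0,0,5.2]],[-1,[10,361,-15],[0,0,5.2]],[-1,[10,361,-15],[0,0,5.2]],[-1,[10,361,-15],[0,0,5.2]],[-1,[10,361,-15],[0,0,5.2]],[-1,[10,361,-15],[0,0,5.2]],[-1,[10,361,-15],[0,0,5.2]],[-1,[10,361,-15],[0,0,5.2]]]'
python3 -m inch '[[-1,[0,0,0],[0,0,0]],[-1,[0,0,10],[0,0,0]],[-1,[0,0,20],[0,0,0]],[-1,[0,0,20],[0,0,0]],[-1,[0,0,20],[0,0,0]]]'
python3 - <<'E'
from h import *
plan([[*w(501,258),z] for z in(110,79.5)])
s=grab("side");crop(s["frame"],240,160,150,160,4,"pics/o_side.png")
E
```

```text
clock: 17.23
tcp_pos: [544.6, 138.9, 183.1]
tool_rot: [[-0.975, 0.223, -0.003], [0.223, 0.975, -0.002], [0.002, -0.003, -1.0]]
force: [0.2, -0.9, -0.2]
gripper_width: 23.3
clock: 17.65
tcp_pos: [544.9, 139.3, 163.6]
tool_rot: [[-0.975, 0.224, -0.002], [0.224, 0.975, -0.001], [0.002, -0.001, -1.0]]
force: [-1.0, -0.3, -0.4]
gripper_width: 22.7
t 17.65 tcp [544.9 139.3 163.6] F [-1.  -0.3 -0.4] w 22.7
turn [-0.08 -0.11 -0.07]
[-0.8, 1.1, 53.6]
[-0.8, 1.1, 84.1]
```

View pics/o_side.png

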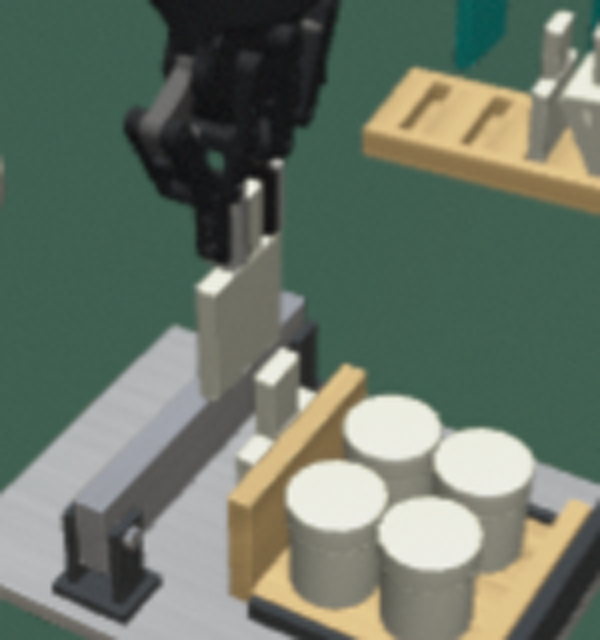

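```bash
python3 -m inch '[[-1,[-1,1,0],[0,0,0]],[-1,[-1,1,15],[0,0,0]],[-1,[-1,1,30],[0,0,0]],[-1,[-1,1,45],[0,0,0]],[-1,[-1,1,55],[0,0,0]],[-1,[-1,1,55],[0,0,0]],[-1,[-1,1,55],[0,0,0]]]'
python3 - <<'E'
from h import *
plan([])
s=grab("side");crop(s["frame"],250,190,110,140,5,"pics/p_side.png")
E
```

```text
clock: 18.28
tcp_pos: [546.9, 140.8, 109.8]
tool_rot: [[-0.975, 0.223, -0.0], [0.223, 0.975, -0.0], [0.0, -0.0, -1.0]]
force: [-0.2, -0.7, -0.5]
gripper_width: 22.8
t 18.28 tcp [546.9 140.8 109.8] F [-0.2 -0.7 -0.5] w 22.8
turn [-0.02 -0.02 -0.02]
```

View pics/p_side.png

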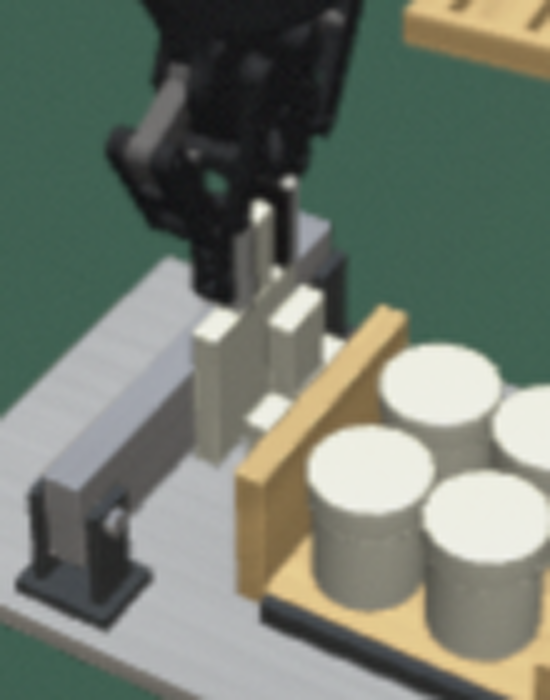

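Clear on both sides, so I'll lower it to the bed and then slide it against the first spacer.

```bash
python3 -m inch '[[-1,[0,0,12],[0,0,0]],[-1,[0,0,22],[0,0,0]],[-1,[0,0,27],[0,0,0]],[-1,[0,0,30],[0,0,0]],[-1,[0,0,31],[0,0,0]],[-1,[0,0,31],[0,0,0]],[-1,[0,0,31],[0,0,0]]]'
python3 - <<'E'
from h import *
s=bot.read_state();p=s["tcp_pos"];print(np.dot(p[:2],w(1,0)),np.dot(p[:2],w(0,1)),p[2],s["force"])
E
```

```text
clock: 18.92
tcp_pos: [547.0, 140.8, 78.7]
tool_rot: [[-0.975, 0.223, 0.0], [0.223, 0.975, -0.0], [-0.0, 0.0, -1.0]]
force: [-0.1, 0.0, -1.0]
gripper_width: 22.7
502.01246380024025 258.9195421484033 78.71702201894185 [-0.14626806  0.01228377 -1.01448152]
```

```bash
python3 -m inch '[[-1,[0,-0.5,1],[0,0,0]],[-1,[0,-0.5,1],[0,0,0]],[-1,[0,-0.5,1],[0,0,0]]]'
python3 -m inch '[[-1,[2,0,-0.5],[0,0,0]],[-1,[5,0,-0.5],[0,0,0]],[-1,[8,0,-0.5],[0,0,0]],[-1,[10,0,-0.5],[0,0,0]],[-1,[10,0,-0.5],[0,0,0]],[-1,[10,0,-0.5],[0,0,0]]]'
python3 -m inch '[[-1,[1,0,0],[0,0,0]],[-1,[2,0,0],[0,0,0]],[-1,[3,0,0],[0,0,0]],[-1,[3,0,0],[0,0,0]]]'
```

```text
clock: 19.17
tcp_pos: [547.3, 140.8, 78.5]
tool_rot: [[-0.975, 0.223, 0.001], [0.223, 0.975, 0.001], [-0.001, 0.001, -1.0]]
force: [-1.1, -0.1, 5.3]
gripper_width: 22.9
clock: 19.67
tcp_pos: [539.4, 142.3, 78.8]
tool_rot: [[-0.975, 0.223, 0.005], [0.223, 0.975, 0.0], [-0.005, 0.001, -1.0]]
force: [6.7, -0.4, -2.2]
gripper_width: 22.7
clock: 20.0
tcp_pos: [538.8, 142.4, 79.2]
tool_rot: [[-0.975, 0.224, 0.01], [0.224, 0.975, 0.0], [-0.01, 0.002, -1.0]]
force: [12.4, -1.7, -7.1]
gripper_width: 23.1
```

Run:
```python
from h import *
s=grab("side");crop(s["frame"],250,190,150,150,5,"pics/q_side.png")
t=grab("top");crop(t["frame"],190,190,95,110,6,"pics/q_top.png")
```

```text
(no output)
```

View pics/q_side.png

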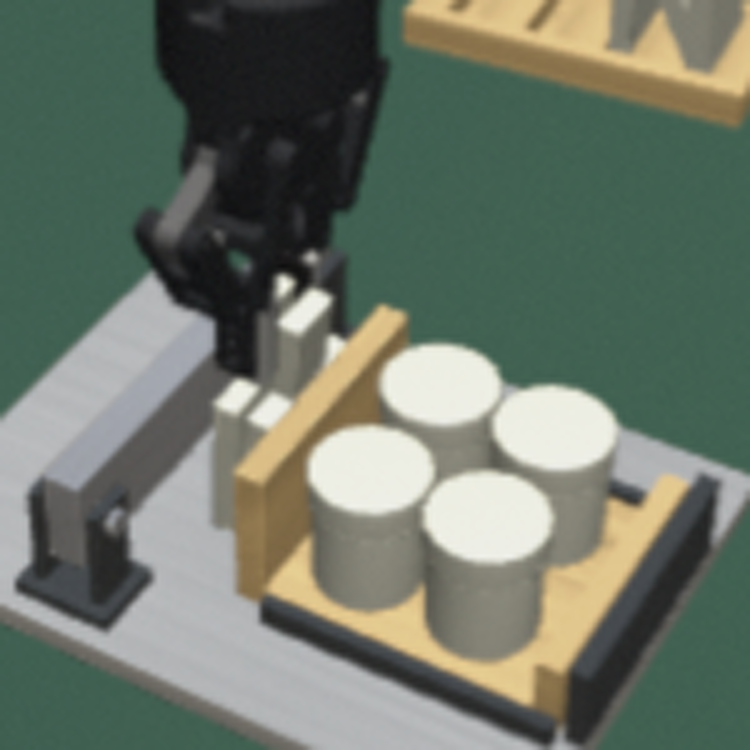

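View pics/q_top.png

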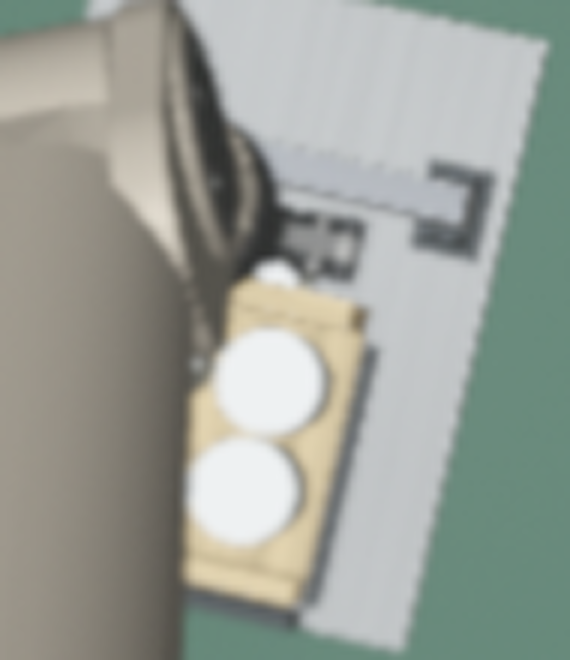

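```bash
python3 -m inch '[[-1,[-3,0,0.5],[0,0,0]],[-1,[-3,0,0.5],[0,0,0]],[-0.1,[-3,0,0.5],[0,0,0]],[0,[-3,0,0],[0,0,0]],[0,[-3,0,0],[0,0,0]],[0,[-3,0,0],[0,0,0]]]'
python3 - <<'E'
from h import *
s=bot.read_state();p=s["tcp_pos"];print(np.dot(p[:2],w(1,0)),np.dot(p[:2],w(0,1)),p[2],s["force"])
s=grab("side");crop(s["frame"],270,220,70,90,8,"pics/r_side.png")
E
```

```text
clock: 20.6
tcp_pos: [536.1, 142.7, 77.9]
tool_rot: [[-0.975, 0.222, -0.002], [0.222, 0.975, -0.0], [0.001, -0.001, -1.0]]
force: [-0.9, 0.0, 1.0]
gripper_width: 42.8
490.98016984846566 258.33265866596065 77.90274726503776 [-0.93191136  0.00738084  0.96918996]
```

View pics/r_side.png

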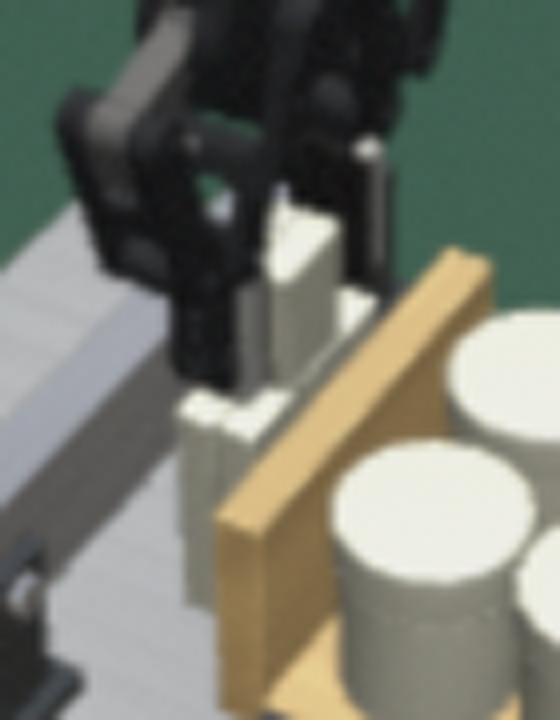

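Run:
```python
from h import *
s=grab("side")
im=cv2.cvtColor(s["frame"],cv2.COLOR_BGR2GRAY).astype(np.float32)
for z in(72,):
  for y in (282,278,276,240,236):
    xs=np.arange(455,525,1.0); X=np.array([[*w(x,y),z] for x in xs]); u=proj(s,X).astype(np.float32)
    v=cv2.remap(im,u[:,0].reshape(1,-1),u[:,1].reshape(1,-1),cv2.INTER_LINEAR)[0]
    print(y,v.astype(int).tolist())
q=np.array([[180,405],[228,395],[222,430],[262,440],[292,395],[340,290],[378,300]])/8+[270-.44,220-.44]
for x in onz(s,q,72): print(np.round([np.dot(x[:2],w(1,0)),np.dot(x[:2],w(0,1))],1))
```

```text
282 [138, 116, 107, 103, 110, 122, 145, 166, 181, 189, 191, 192, 193, 193, 191, 189, 180, 166, 148, 132, 133, 152, 179, 208, 228, 233, 235, 233, 230, 225, 208, 191, 179, 187, 202, 196, 188, 184, 187, 192, 192, 174, 145, 119, 97, 83, 78, 74, 75, 79, 82, 85, 87, 88, 89, 89, 92, 99, 111, 130, 148, 159, 165, 166, 167, 167, 167, 167, 167, 166]
278 [113, 105, 103, 103, 108, 121, 145, 173, 186, 191, 193, 193, 192, 192, 191, 188, 182, 165, 148, 134, 129, 146, 172, 203, 227, 232, 235, 232, 222, 196, 166, 139, 117, 104, 96, 85, 71, 56, 45, 44, 48, 46, 47, 45, 42, 43, 42, 40, 37, 34, 40, 51, 60, 72, 83, 87, 92, 99, 110, 131, 152, 160, 164, 166, 168, 168, 168, 168, 167, 166]
276 [108, 105, 103, 102, 108, 125, 149, 172, 187, 192, 192, 192, 192, 192, 192, 189, 181, 169, 149, 130, 131, 140, 171, 206, 225, 230, 229, 227, 214, 190, 160, 131, 113, 102, 92, 77, 62, 47, 33, 29, 24, 23, 24, 28, 31, 32, 34, 34, 34, 33, 31, 31, 40, 50, 65, 80, 86, 96, 112, 131, 148, 160, 165, 166, 167, 167, 167, 167, 166, 166]
240 [144, 124, 108, 107, 110, 128, 151, 169, 184, 190, 193, 193, 193, 192, 191, 189, 183, 171, 147, 129, 132, 145, 180, 214, 226, 232, 228, 221, 201, 170, 144, 126, 112, 110, 109, 110, 111, 111, 111, 112, 117, 129, 146, 158, 164, 168, 167, 167, 147, 123, 104, 79, 60, 44, 33, 29, 26, 27, 28, 30, 31, 28, 25, 24, 24, 23, 24, 24, 23, 22]
236 [157, 133, 113, 108, 110, 125, 146, 166, 183, 191, 193, 193, 193, 193, 193, 192, 183, 166, 136, 107, 107, 116, 151, 190, 208, 215, 220, 219, 209, 199, 187, 161, 138, 124, 113, 111, 110, 110, 111, 114, 120, 134, 161, 189, 213, 228, 231, 233, 230, 229, 210, 180, 148, 108, 77, 58, 39, 34, 29, 30, 32, 32, 32, 31, 29, 27, 26, 24, 24, 23]
[498.1 287.8]
[490.6 279.5]
[485.6 290.1]
[476.2 288.4]
[478.2 272.2]
[487.3 235.2]
[477.9 233.9]
```

```bash
python3 -m inch '[[0,[-4,0,-1],[0,0,0]],[0,[-8,0,-1],[0,0,0]],[0,[-8,0,-1],[0,0,0]],[-1,[-8,0,-1],[0,0,0]],[-1,[-8,0,-1],[0,0,0]],[-1,[-8,0,-1],[0,0,0]],[-1,[-8,0,-1],[0,0,0]]]'
python3 - <<'E'
from h import *
s=bot.read_state();p=s["tcp_pos"];print(np.dot(p[:2],w(1,0)),np.dot(p[:2],w(0,1)),p[2],s["force"])
E
python3 -m inch '[[-1,[2,0,0],[0,0,0]],[-1,[4,0,0],[0,0,0]],[-1,[6,0,0],[0,0,0]],[-1,[6,0,0],[0,0,0]],[-1,[6,0,0],[0,0,0]]]'
```

```text
clock: 21.28
tcp_pos: [544.9, 140.8, 79.3]
tool_rot: [[-0.975, 0.223, 0.0], [0.223, 0.975, 0.0], [-0.0, 0.0, -1.0]]
force: [0.6, -0.1, -0.3]
gripper_width: 22.9
499.93573595411783 258.4770864699373 79.33734750936333 [ 0.63948567 -0.07531522 -0.32506147]
clock: 21.7
tcp_pos: [540.4, 141.8, 79.5]
tool_rot: [[-0.975, 0.223, 0.003], [0.223, 0.975, -0.0], [-0.003, 0.001, -1.0]]
force: [4.5, -2.0, -3.8]
gripper_width: 22.9
```

```bash
python3 -m inch '[[-1,[1,0,0],[0,0,0]],[-1,[2,0,0],[0,0,0]],[-1,[2,0,0],[0,0,0]],[-1,[2,0,0],[0,0,0]]]'
python3 - <<'E'
from h import *
s=bot.read_state();p=s["tcp_pos"];print(np.dot(p[:2],w(1,0)),np.dot(p[:2],w(0,1)),p[2],s["force"])
s=grab("side");crop(s["frame"],270,220,70,90,8,"pics/s_side.png")
E
```

```text
clock: 22.03
tcp_pos: [540.2, 141.8, 79.8]
tool_rot: [[-0.975, 0.224, 0.007], [0.224, 0.975, -0.0], [-0.007, 0.001, -1.0]]
force: [9.2, -1.5, -5.9]
gripper_width: 22.8
495.13799223263504 258.4323150332564 79.79233629680746 [ 9.18978519 -1.47150312 -5.87376175]
```

View pics/s_side.png

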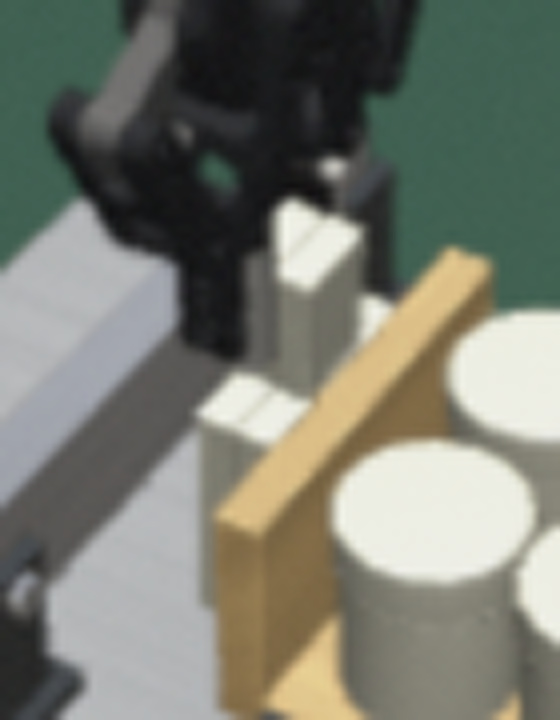

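```bash
python3 -m inch '[[-1,[-2,0,0.7],[0,0,0]],[-1,[-2,0,0.7],[0,0,0]],[-1,[-2,0,0.7],[0,0,0]]]'
python3 -m inch '[[-0.1,[0,0,0],[0,0,0]],[0,[0,0,0],[0,0,0]],[0,[0,0,0],[0,0,0]],[0,[0,0,0],[0,0,0]]]'
python3 -m inch '[[0,[0,0,-10],[0,0,0]],[0,[0,0,-30],[0,0,0]],[0,[0,0,-60],[0,0,0]],[0,[0,0,-90],[0,0,0]],[0.2,[0,0,-120],[0,0,0]],[0.2,[0,0,-120],[0,0,0]]]'
python3 - <<'E'
from h import *
s=grab("side");crop(s["frame"],250,190,150,150,5,"pics/u_side.png");cv2.imwrite("pics/u_raw.png",s["frame"])
im=cv2.cvtColor(s["frame"],cv2.COLOR_BGR2GRAY).astype(np.float32)
for y in (278,240):
    xs=np.arange(455,525,1.0); X=np.array([[*w(x,y),72] for x in xs]); u=proj(s,X).astype(np.float32)
    print(y,cv2.remap(im,u[:,0].reshape(1,-1),u[:,1].reshape(1,-1),cv2.INTER_LINEAR)[0].astype(int).tolist())
crop(s["frame"],320,125,100,95,6,"pics/u2_side.png")
E
```

```text
clock: 22.33
tcp_pos: [540.5, 142.0, 79.3]
tool_rot: [[-0.975, 0.223, 0.003], [0.223, 0.975, 0.0], [-0.003, 0.001, -1.0]]
force: [4.7, -1.3, 4.1]
gripper_width: 22.8
clock: 22.67
tcp_pos: [538.0, 142.3, 78.2]
tool_rot: [[-0.975, 0.222, -0.002], [0.222, 0.975, -0.0], [0.002, -0.001, -1.0]]
force: [1.2, -0.0, 0.3]
gripper_width: 42.6
clock: 23.17
tcp_pos: [542.3, 142.9, 205.1]
tool_rot: [[-0.975, 0.223, 0.009], [0.223, 0.975, 0.004], [-0.008, 0.006, -1.0]]
force: [0.2, 1.0, -0.3]
gripper_width: 51.2
278 [112, 105, 103, 102, 107, 121, 145, 171, 184, 189, 191, 191, 191, 190, 189, 187, 185, 185, 195, 214, 227, 232, 235, 235, 235, 232, 228, 219, 212, 219, 227, 232, 234, 234, 234, 233, 228, 216, 183, 146, 116, 95, 89, 86, 86, 87, 88, 88, 87, 87, 87, 88, 88, 88, 89, 90, 92, 99, 110, 130, 149, 157, 163, 165, 165, 166, 166, 165, 165, 164]
240 [144, 123, 106, 106, 109, 126, 149, 167, 182, 188, 191, 192, 192, 192, 192, 192, 193, 196, 206, 216, 225, 232, 226, 219, 192, 161, 138, 120, 111, 109, 108, 108, 109, 109, 110, 112, 116, 130, 147, 158, 171, 176, 176, 173, 172, 168, 168, 169, 171, 172, 173, 174, 176, 177, 178, 175, 172, 171, 172, 170, 165, 166, 165, 164, 165, 165, 165, 165, 165, 164]
```

View pics/u_side.png

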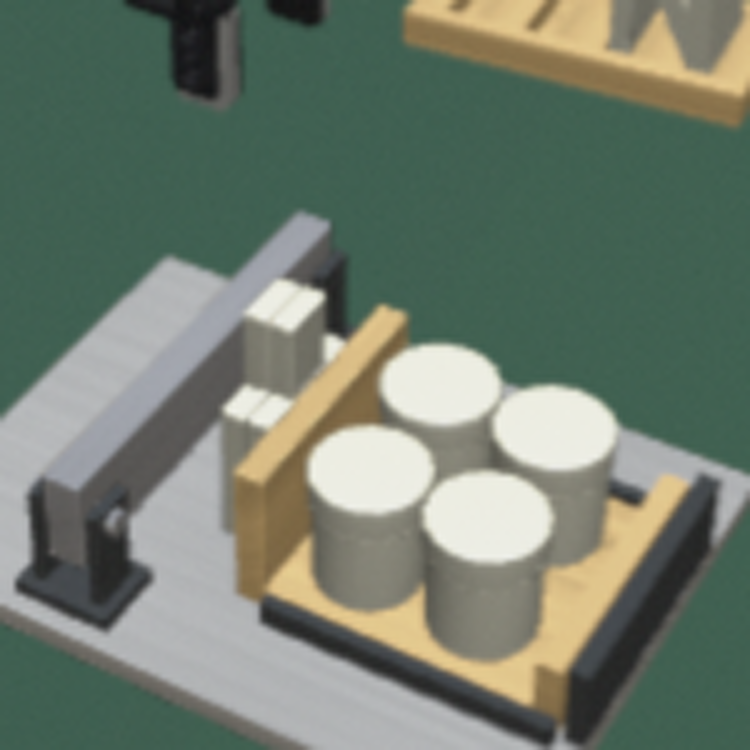

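View pics/u2_side.png

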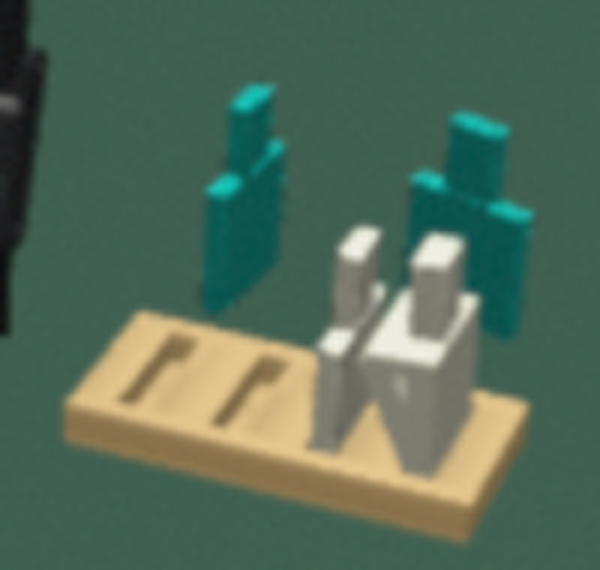

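Run:
```python
from h import *
s=grab("side");t=grab("top","pics/v_top.png");crop(t["frame"],340,205,60,85,7,"pics/v_top_c.png")
crop(s["frame"],368,155,50,55,12,"pics/v_side_c.png")
```

```text
(no output)
```

View pics/v_top_c.png

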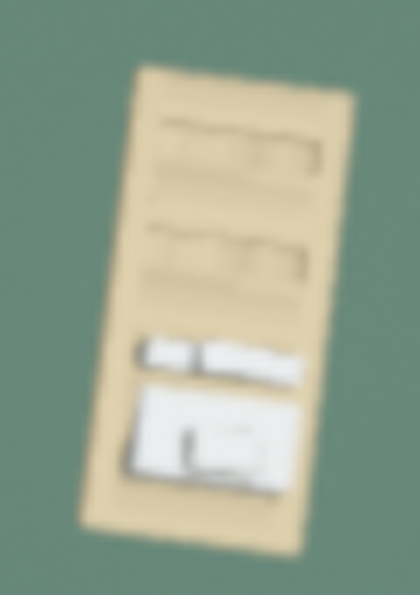

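View pics/v_side_c.png

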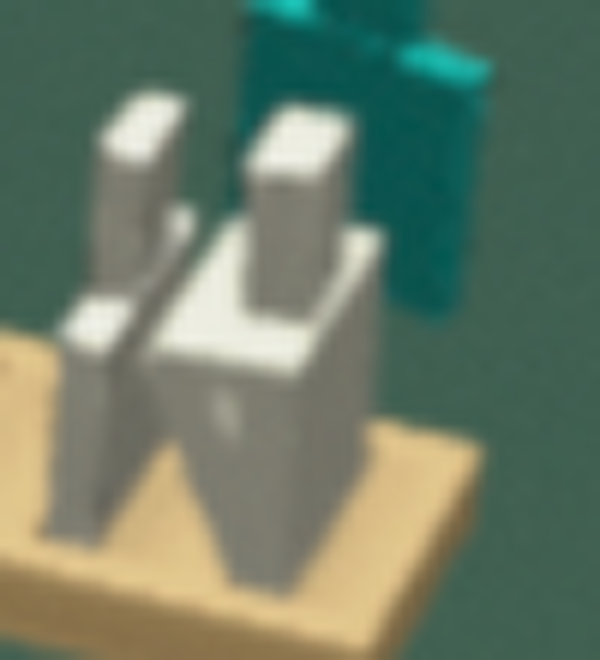

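Run:
```python
from h import *
s=grab("side");t=grab("top")
a=np.radians(-7.6); o=np.array([548.1,-223.1])-w(60,0,a)
def P(n,f,q,z):
    X=onz(f,[q],z)[0]; d=X[:2]-o; print(n,X.round(1),"stand",np.round([d@w(1,0,a),d@w(0,1,a)],1))
S=lambda x,y:(x/12+368-.46,y/12+155-.46)
T_=lambda x,y:(x/7+340-.43,y/7+205-.43)
P("shim3 tab side",s,S(145,128),98);P("wedge tab side",s,S(303,140),102)
P("wedge flat edge A",s,S(383,237),68);P("wedge flat edge B",s,S(300,373),68)
P("wedge slope edge A",s,S(240,222),68);P("wedge slope edge B",s,S(155,350),68)
P("shim3 shoulder side",s,S(97,322),64)
P("wedge tab top",t,T_(225,448),102)
P("wedge body top c1",t,T_(141,385),68);P("c2",t,T_(302,405),68);P("c3",t,T_(290,493),68);P("c4",t,T_(130,472),68)
P("shim3 tab top",t,T_(235,358),98)
plan([[*(o+w(-53,0,a)),z] for z in(150,74)],a)
```

```text
shim3 tab side [ 465.9 -205.6   98. ] stand [-23.8   6.5]
wedge tab side [ 435.1 -203.1  102. ] stand [-54.7   4.9]
wedge flat edge A [ 420.7 -229.4   68. ] stand [-65.4 -23.1]
wedge flat edge B [ 427.7 -174.4   68. ] stand [-65.8  32.4]
wedge slope edge A [ 448.7 -226.7   68. ] stand [-38.  -16.7]
wedge slope edge B [ 455.6 -174.3   68. ] stand [-38.1  36.1]
shim3 shoulder side [ 469.3 -187.5   64. ] stand [-22.9  24.8]
wedge tab top [ 438.  -206.4  102. ] stand [-51.3   2. ]
wedge body top c1 [ 460.1 -180.5   68. ] stand [-32.9  30.6]
c2 [ 452.9 -237.6   68. ] stand [-32.5 -27. ]
c3 [ 421.9 -233.    68. ] stand [-63.8 -26.5]
c4 [ 429.4 -176.4   68. ] stand [-63.8  30.6]
shim3 tab top [ 469.  -210.6   98. ] stand [-20.1   1.9]
t 23.42 tcp [538.  141.9 197.5] F [-0.7  1.  -0.1] w 51.1
turn [-0.07 -0.12 -5.26]
[21.3, -363.9, 48.0]
[21.1, -363.8, 124.0]
```

```bash
python3 -m inch '[[0.2,[18,-364,0],[0,0,-5.2]],[0.2,[18,-364,0],[0,0,-5.2]],[0.2,[18,-364,0],[0,0,-5.2]],[0.2,[18,-364,0],[0,0,-5.2]],[0.2,[18,-364,0],[0,0,-5.2]],[0.2,[18,-364,0],[0,0,-5.2]],[0.2,[18,-364,0],[0,0,-5.2]],[0.2,[18,-364,10],[0,0,-5.2]],[0.2,[18,-364,40],[0,0,-5.2]],[0.2,[18,-364,60],[0,0,-5.2]],[0.2,[18,-364,60],[0,0,-5.2]],[0.2,[18,-364,60],[0,0,-5.2]]]'
python3 -m inch '[[0.2,[0,0,0],[0,0,0]],[0.2,[0,0,0],[0,0,0]],[0.2,[0,0,0],[0,0,0]]]'
python3 - <<'E'
from h import *
a=np.radians(-7.6); o=np.array([548.1,-223.1])-w(60,0,a)
plan([[*(o+w(-49,0.5,a)),z] for z in(110,75)],a)
E
```

```text
clock: 24.42
tcp_pos: [438.8, -208.2, 137.2]
tool_rot: [[-0.991, 0.134, -0.005], [0.134, 0.991, 0.001], [0.005, 0.0, -1.0]]
force: [-0.3, 0.4, 0.9]
gripper_width: 51.1
clock: 24.67
tcp_pos: [441.6, -207.9, 139.7]
tool_rot: [[-0.991, 0.131, 0.002], [0.131, 0.991, -0.0], [-0.002, 0.0, -1.0]]
force: [0.7, 0.7, 0.5]
gripper_width: 51.1
t 24.67 tcp [ 441.6 -207.9  139.7] F [0.7 0.7 0.5] w 51.1
turn [0.02 0.11 0.05]
[1.5, -0.5, 29.7]
[1.6, -0.5, 64.7]
```

```bash
python3 -m inch '[[0.2,[1,-0.5,15],[0,0,0]],[0.2,[1,-0.5,35],[0,0,0]],[0.2,[1,-0.5,50],[0,0,0]],[0.2,[1,-0.5,62],[0,0,0]],[0.2,[1,-0.5,65],[0,0,0]],[0.2,[1,-0.5,65],[0,0,0]],[0.2,[1,-0.5,65],[0,0,0]]]'
python3 - <<'E'
from h import *
a=np.radians(-7.6); o=np.array([548.1,-223.1])-w(60,0,a)
plan([[*(o+w(-49,0.5,a)),75]],a)
s=grab("side");crop(s["frame"],330,120,90,95,7,"pics/x_side.png")
E
```

```text
clock: 25.25
tcp_pos: [440.0, -208.9, 74.4]
tool_rot: [[-0.991, 0.133, 0.001], [0.133, 0.991, -0.0], [-0.001, 0.0, -1.0]]
force: [0.5, -1.3, -0.5]
gripper_width: 51.4
t 25.25 tcp [ 440.  -208.9   74.4] F [ 0.5 -1.3 -0.5] w 51.4
turn [ 0.    0.06 -0.03]
[-0.0, 0.8, -0.6]
```

View pics/x_side.png

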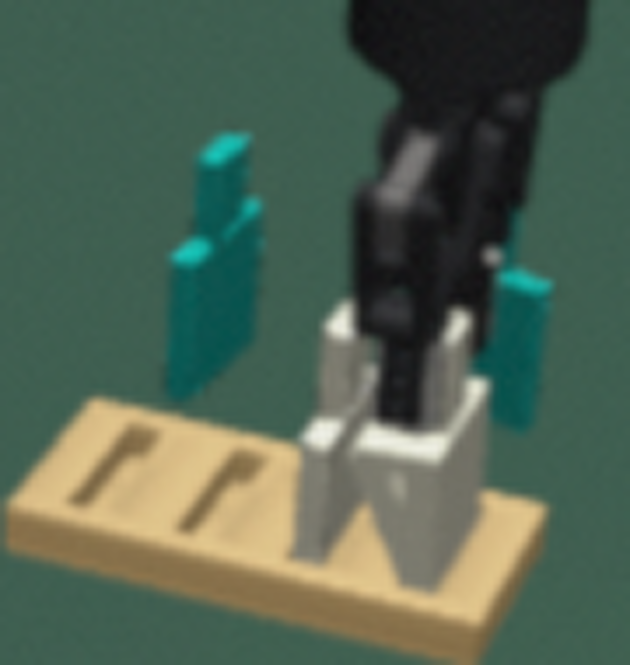

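```bash
python3 -m inch '[[-1,[0,0,0],[0,0,0]],[-1,[0,0,0],[0,0,0]],[-1,[0,0,0],[0,0,0]],[-1,[0,0,0],[0,0,0]],[-1,[0,0,0],[0,0,0]],[-1,[0,0,0],[0,0,0]]]' 110
python3 -m inch '[[-1,[0,0,-8],[0,0,0]],[-1,[0,0,-20],[0,0,0]],[-1,[0,0,-50],[0,0,0]],[-1,[0,0,-85],[0,0,0]],[-1,[0,0,-115],[0,0,0]],[-1,[0,0,-115],[0,0,0]],[-1,[0,0,-115],[0,0,0]]]'
python3 - <<'E'
from h import *
plan([[*w(507,258.5),z] for z in(185,)])
s=grab("side");crop(s["frame"],330,60,90,140,5,"pics/y_side.png")
E
```

```text
clock: 25.8
tcp_pos: [439.9, -209.3, 74.4]
tool_rot: [[-0.991, 0.134, 0.001], [0.134, 0.991, -0.0], [-0.001, 0.0, -1.0]]
force: [-0.3, 1.0, 6.6]
gripper_width: 22.3
clock: 26.38
tcp_pos: [440.3, -209.3, 190.4]
tool_rot: [[-0.991, 0.133, 0.004], [0.133, 0.991, -0.0], [-0.004, 0.0, -1.0]]
force: [-1.0, -0.7, -1.1]
gripper_width: 22.2
t 26.38 tcp [ 440.3 -209.3  190.4] F [-1.  -0.7 -1.1] w 22.2
turn [0.03 0.23 5.18]
[-64.0, 360.3, 5.7]
```

View pics/y_side.png

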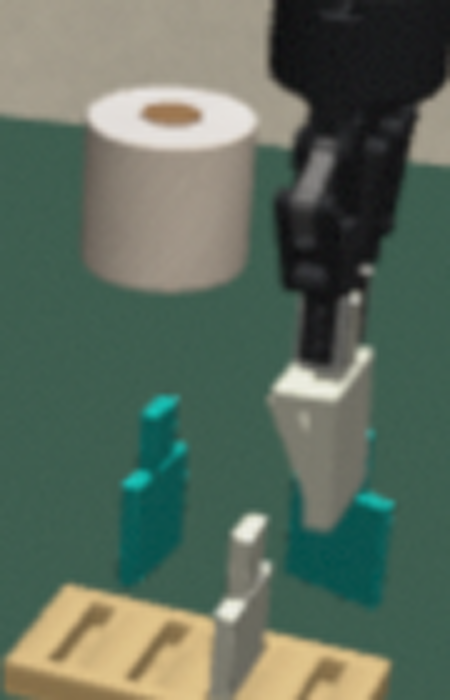

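```bash
python3 -m inch '[[-1,[-67,360,-10],[0,0,5.2]],[-1,[-67,360,-10],[0,0,5.2]],[-1,[-67,360,-10],[0,0,5.2]],[-1,[-67,360,-10],[0,0,5.2]],[-1,[-67,360,-10],[0,0,5.2]],[-1,[-67,360,-10],[0,0,5.2]],[-1,[-67,360,-10],[0,0,5.2]],[-1,[-67,360,-10],[0,0,5.2]],[-1,[-67,360,-10],[0,0,5.2]],[-1,[-67,360,-10],[0,0,5.2]],[-1,[-67,360,-10],[0,0,5.2]],[-1,[-67,360,-10],[0,0,5.2]]]'
python3 -m inch '[[-1,[0,0,0],[0,0,0]],[-1,[0,0,0],[0,0,0]],[-1,[0,0,0],[0,0,0]],[-1,[0,0,0],[0,0,0]]]'
python3 - <<'E'
from h import *
plan([[*w(510.5,258.5),z] for z in(160,)])
s=grab("side");crop(s["frame"],240,140,150,180,4,"pics/z_side.png")
E
```

```text
clock: 27.43
tcp_pos: [552.6, 137.7, 196.8]
tool_rot: [[-0.975, 0.223, -0.003], [0.223, 0.975, -0.002], [0.003, -0.003, -1.0]]
force: [-0.4, 1.2, -1.7]
gripper_width: 21.9
clock: 27.77
tcp_pos: [553.7, 137.8, 198.6]
tool_rot: [[-0.975, 0.224, -0.0], [0.224, 0.975, -0.0], [0.0, -0.0, -1.0]]
force: [0.4, -0.0, -1.1]
gripper_width: 22.2
t 27.77 tcp [553.7 137.8 198.6] F [ 0.4 -0.  -1.1] w 22.2
turn [-0.   -0.   -0.11]
[-1.3, 1.0, 38.6]
```

View pics/z_side.png

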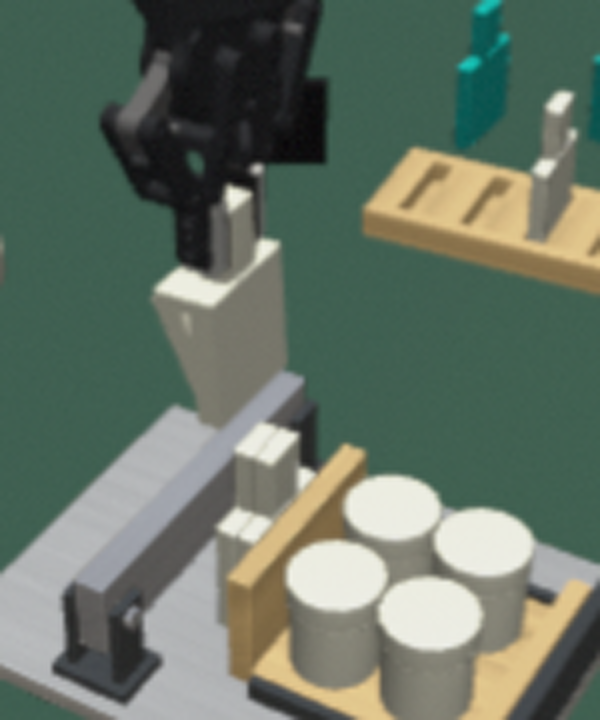

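Run:
```python
from h import *
s=grab("side")
crop(s["frame"],270,190,50,65,10,"pics/aa.png")
p=bot.read_state()["tcp_pos"];print(np.dot(p[:2],w(1,0)),np.dot(p[:2],w(0,1)),p[2])
```

```text
509.1399994351382 258.018282072693 198.7217230866512
```

View pics/aa.png

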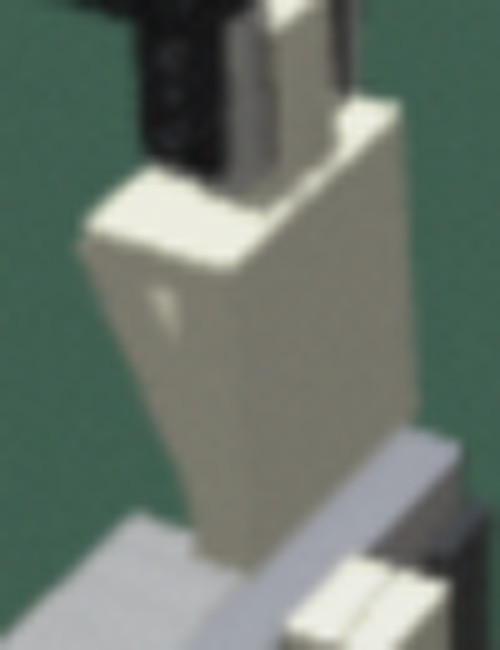

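Run:
```python
from h import *
s=grab("side")
C=lambda x,y:(x/10+270-.45,y/10+190-.45)
for n,q,z in(("flat top +y",(232,270),192.3),("flat top -y",(400,103),192.3),("slope top +y",(82,230),192.3),("foot slope +y",(193,555),128.3),("foot flat +y",(247,570),128.3)):
    X=onz(s,[C(*q)],z)[0];print(n,np.round([X[:2]@w(1,0),X[:2]@w(0,1)],1))
```

```text
flat top +y [493.4 287.9]
flat top -y [494.7 231. ]
slope top +y [521.3 290.8]
foot slope +y [502.8 288.3]
foot flat +y [492.6 287.1]
```

```bash
python3 -m inch '[[-1,[-3,0,10],[0,0,0]],[-1,[-3,0,25],[0,0,0]],[-1,[-3,0,38],[0,0,0]],[-1,[-3,0,44],[0,0,0]],[-1,[-3,0,44],[0,0,0]],[-1,[-3,0,44],[0,0,0]],[-1,[-3,0,44],[0,0,0]]]'
python3 - <<'E'
from h import *
s=grab("side");crop(s["frame"],265,200,70,80,8,"pics/ab.png")
p=bot.read_state()["tcp_pos"];print(np.dot(p[:2],w(1,0)),np.dot(p[:2],w(0,1)),p[2])
E
```

```text
clock: 28.5
tcp_pos: [556.9, 138.1, 155.0]
tool_rot: [[-0.975, 0.223, 0.0], [0.223, 0.975, 0.0], [-0.0, 0.0, -1.0]]
force: [0.2, 0.0, -0.9]
gripper_width: 21.7
512.2756538054294 258.61944685133165 155.14060210705017
```

View pics/ab.png

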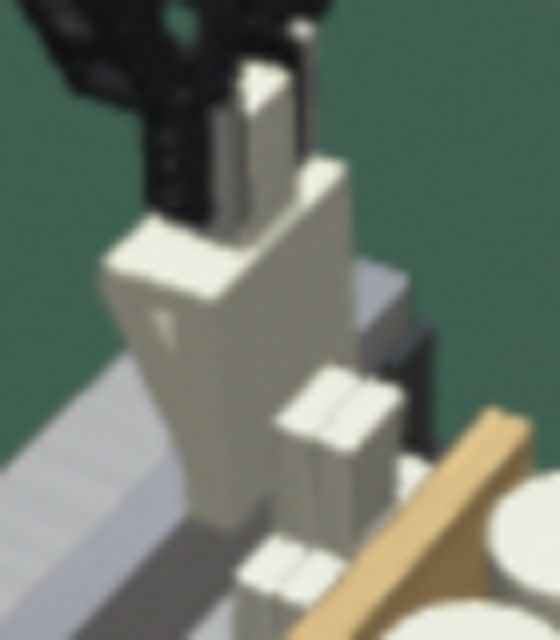

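Run:
```python
from h import *
s=grab("side")
C=lambda x,y:(x/8+265-.44,y/8+200-.44)
for n,q,z in(("flat top +y",(213,298),148.7),("flat top -y",(347,168),148.7),("foot slope +y",(187,513),84.7),("foot flat +y",(232,528),84.7),("shim2 outer corner",(237,577),72),("bar near edge",(130,577),72)):
    X=onz(s,[C(*q)],z)[0];print(n,np.round([X[:2]@w(1,0),X[:2]@w(0,1)],1))
```

```text
flat top +y [497.3 288.5]
flat top -y [496.7 233.6]
foot slope +y [505.9 288.8]
foot flat +y [494.5 288. ]
shim2 outer corner [492.7 289.3]
bar near edge [513.4 301.4]
```

```bash
python3 -m inch '[[-1,[0,0,6],[0,0,0]],[-1,[0,0,13],[0,0,0]],[-1,[0,0,20],[0,0,0]],[-1,[0,0,27],[0,0,0]],[-1,[0,0,29],[0,0,0]],[-1,[0,0,29],[0,0,0]]]'
python3 -m inch '[[-1,[1,0,0],[0,0,0]],[-1,[2,0,0],[0,0,0]],[-1,[3,0,0],[0,0,0]],[-1,[3,0,0],[0,0,0]],[-1,[3,0,0],[0,0,0]]]'
python3 - <<'E'
from h import *
s=grab("side");crop(s["frame"],265,200,70,80,8,"pics/ac.png")
p=bot.read_state()["tcp_pos"];print(np.dot(p[:2],w(1,0)),np.dot(p[:2],w(0,1)),p[2])
E
```

```text
clock: 29.1
tcp_pos: [557.0, 137.8, 124.9]
tool_rot: [[-0.975, 0.223, 0.0], [0.223, 0.975, -0.001], [-0.0, -0.0, -1.0]]
force: [2.2, -0.5, -2.8]
gripper_width: 22.2
clock: 29.52
tcp_pos: [555.6, 138.1, 126.2]
tool_rot: [[-0.975, 0.223, 0.004], [0.223, 0.975, -0.0], [-0.004, 0.001, -1.0]]
force: [6.3, -2.6, -4.7]
gripper_width: 22.0
510.98290426715005 258.28610900551996 126.17427267286513
```

View pics/ac.png

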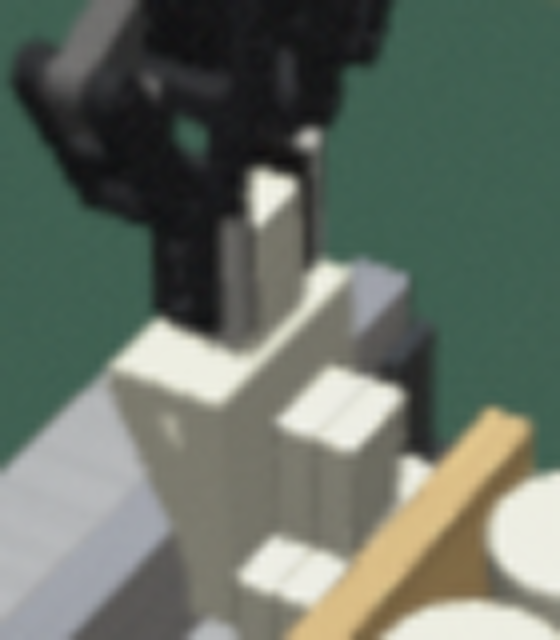

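```bash
python3 -m inch '[[-1,[-1,0,5],[0,0,0]],[-1,[-1,0,9],[0,0,0]],[-1,[-1,0,12],[0,0,0]],[-1,[-1,0,14],[0,0,0]],[-1,[-1,0,14],[0,0,0]],[-1,[-1,0,14],[0,0,0]]]'
python3 -m inch '[[-1,[0,0,2],[0,0,0]],[-1,[0,0,4],[0,0,0]],[-1,[0,0,5],[0,0,0]],[-1,[0,0,5],[0,0,0]]]'
```

```text
clock: 30.07
tcp_pos: [555.8, 138.7, 112.1]
tool_rot: [[-0.975, 0.223, 0.002], [0.223, 0.975, 0.001], [-0.002, 0.001, -1.0]]
force: [4.8, -1.3, 0.5]
gripper_width: 22.1
clock: 30.4
tcp_pos: [555.9, 138.8, 108.5]
tool_rot: [[-0.975, 0.223, 0.002], [0.223, 0.975, 0.001], [-0.002, 0.002, -1.0]]
force: [-0.0, -0.6, 16.1]
gripper_width: 22.1
```

```bash
python3 -m inch '[[-1,[0,0,1],[0,0,0]],[-1,[0,0,2],[0,0,0]],[-1,[0,0,2],[0,0,0]],[-1,[0,0,2],[0,0,0]]]'
python3 -m inch '[[-1,[0,0,1],[0,0,0]],[-1,[0,0,2],[0,0,0]],[-1,[0,0,2],[0,0,0]],[-1,[0,0,2],[0,0,0]]]'
python3 - <<'E'
from h import *
s=grab("side");crop(s["frame"],250,190,150,150,5,"pics/ad.png");crop(s["frame"],265,220,70,80,8,"pics/ae.png")
S=bot.read_state();p=S["tcp_pos"];print(np.dot(p[:2],w(1,0)),np.dot(p[:2],w(0,1)),p[2],S["ft_torque"])
E
```

```text
clock: 30.73
tcp_pos: [556.1, 138.8, 108.2]
tool_rot: [[-0.975, 0.223, 0.003], [0.223, 0.975, 0.002], [-0.002, 0.003, -1.0]]
force: [-4.1, -2.4, 30.2]
gripper_width: 22.2
clock: 31.07
tcp_pos: [556.2, 138.8, 107.8]
tool_rot: [[-0.975, 0.223, 0.003], [0.223, 0.975, 0.003], [-0.002, 0.003, -1.0]]
force: [-10.4, -3.8, 45.4]
gripper_width: 21.9
511.36889893658025 259.0172652508827 107.78849634775932 [-1.16418427  1.97970944  0.00226947]
```

View pics/ad.png

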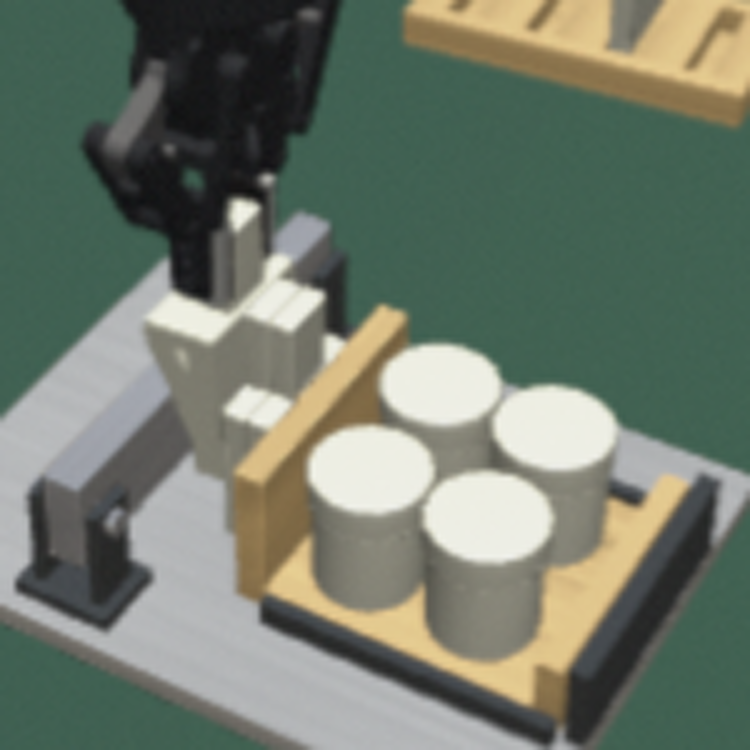

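View pics/ae.png

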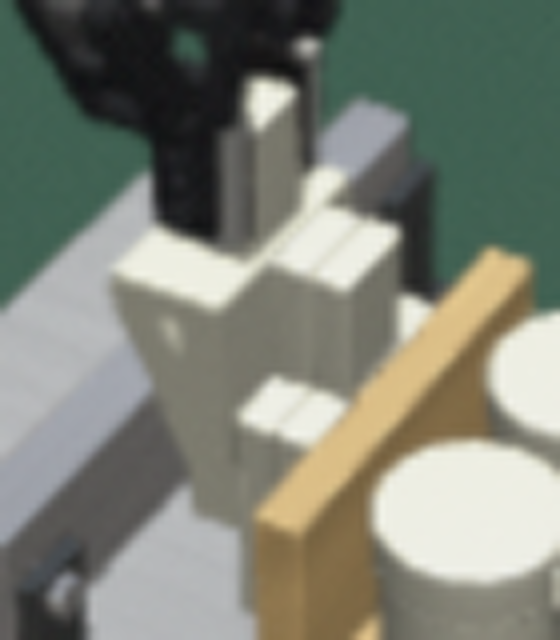

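```bash
python3 -m inch '[[-1,[1,0,0],[0,0,0]],[-1,[2,0,0],[0,0,0]],[-1,[3,0,0],[0,0,0]],[-1,[3,0,0],[0,0,0]],[-1,[3,0,0],[0,0,0]]]'
python3 -m inch '[[-1,[1,0,0],[0,0,0]],[-1,[2,0,1],[0,0,0]],[-1,[3,0,1],[0,0,0]],[-1,[3,0,1],[0,0,0]],[-1,[3,0,1],[0,0,0]]]'
```

```text
clock: 31.53
tcp_pos: [555.3, 139.1, 107.3]
tool_rot: [[-0.975, 0.224, 0.007], [0.224, 0.975, 0.002], [-0.006, 0.004, -1.0]]
force: [-2.1, -3.8, 33.4]
gripper_width: 21.9
clock: 31.95
tcp_pos: [554.5, 139.4, 106.6]
tool_rot: [[-0.974, 0.224, 0.011], [0.224, 0.975, 0.002], [-0.011, 0.005, -1.0]]
force: [2.5, -4.6, 29.9]
gripper_width: 22.0
```

```bash
python3 -m inch '[[-1,[0,0,1],[0,0.5,0]],[-1,[0,0,2],[0,1,0]],[-1,[0,0,2],[0,1,0]],[-1,[0,0,2],[0,1,0]],[-1,[0,0,2],[0,1,0]]]'
python3 - <<'E'
from h import *
s=grab("side");crop(s["frame"],265,220,70,80,8,"pics/af.png");crop(s["frame"],340,270,70,75,8,"pics/ag.png")
S=bot.read_state();p=S["tcp_pos"];print(np.dot(p[:2],w(1,0)),np.dot(p[:2],w(0,1)),p[2],S["ft_torque"],S["force"])
im=cv2.cvtColor(s["frame"],cv2.COLOR_BGR2GRAY).astype(np.float32)
xs=np.arange(455,525,1.0); X=np.array([[*w(x,300),72] for x in xs]); u=proj(s,X).astype(np.float32)
print(cv2.remap(im,u[:,0].reshape(1,-1),u[:,1].reshape(1,-1),cv2.INTER_LINEAR)[0].astype(int).tolist())
E
```

```text
clock: 32.37
tcp_pos: [554.1, 139.8, 105.6]
tool_rot: [[-0.975, 0.224, -0.007], [0.224, 0.975, 0.007], [0.008, 0.005, -1.0]]
force: [-2.3, -4.8, 41.9]
gripper_width: 22.1
509.122800954989 259.4986487590739 105.6385782075305 [-1.4562793  -0.23308586  0.12793266] [-1.6325272  -5.32757986 41.00718218]
[107, 104, 103, 102, 107, 120, 145, 171, 184, 190, 191, 192, 192, 192, 192, 191, 183, 173, 155, 135, 124, 114, 114, 115, 118, 121, 121, 121, 119, 118, 114, 108, 108, 112, 117, 122, 125, 124, 123, 123, 122, 121, 121, 121, 122, 121, 120, 116, 111, 104, 98, 95, 92, 91, 90, 89, 90, 96, 112, 131, 146, 157, 161, 164, 165, 165, 165, 165, 166, 166]
```

View pics/af.png

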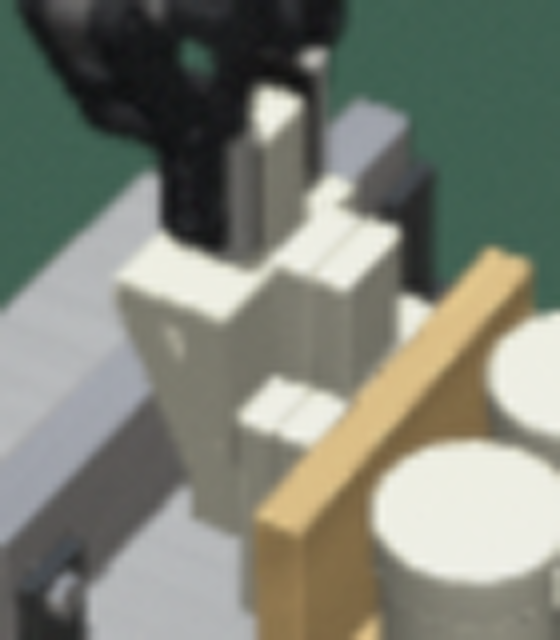

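View pics/ag.png

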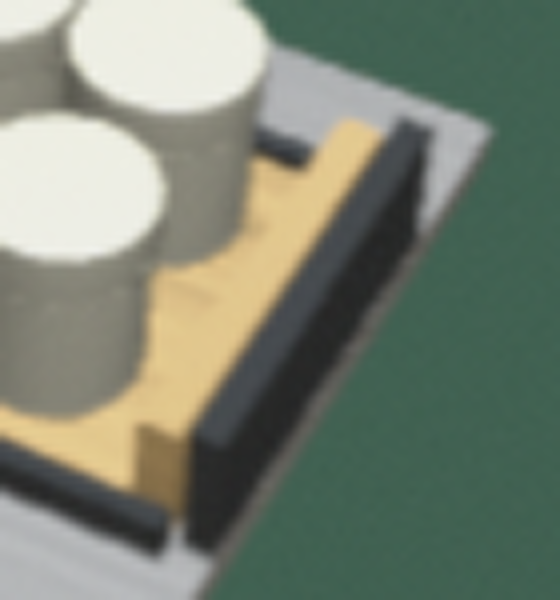

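Run:
```python
from h import *
s=grab("side");crop(s["frame"],275,235,45,60,13,"pics/ah.png")
```

```text
(no output)
```

View pics/ah.png

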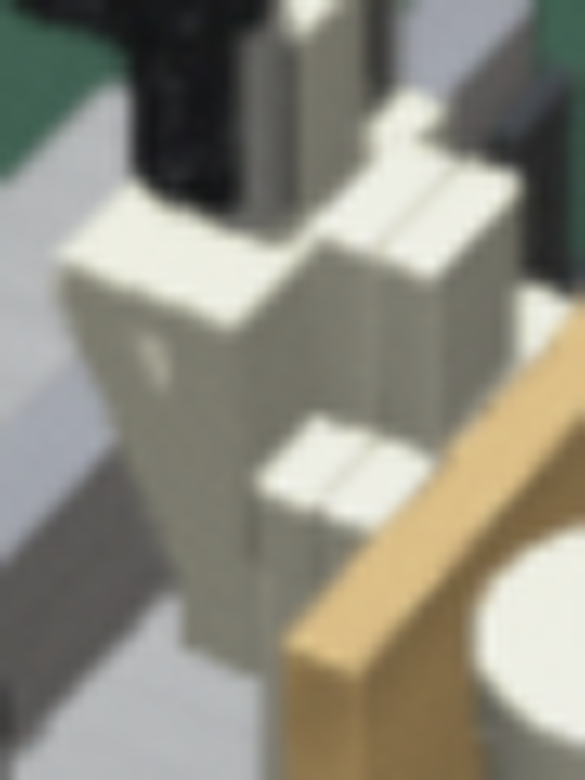

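Run:
```python
from h import *
s=grab("side")
C=lambda x,y:(x/13+275-.46,y/13+235-.46)
for n,q,z in(("flat top +y",(234,327),99.2),("slope top",(60,262),99.2),("foot slope +y",(183,640),35.2),("foot flat +y",(260,675),35.2),("shim2 outer +y",(258,487),72),("shim2 tab outer +y",(318,240),106)):
    X=onz(s,[C(*q)],z)[0];print(n,np.round([X[:2]@w(1,0),X[:2]@w(0,1)],1))
S=bot.read_state();print(np.round(S["tool_rot"],4).tolist(),S["force"].round(1) if hasattr(S["force"],"round") else S["force"],S["clock"])
```

```text
flat top +y [495.3 289.6]
slope top [523.2 290.1]
foot slope +y [506.4 288.2]
foot flat +y [493.2 288.7]
shim2 outer +y [492.  289.8]
shim2 tab outer +y [490.7 275.1]
[[-0.9746, 0.2239, -0.0067], [0.2238, 0.9746, 0.007], [0.0081, 0.0053, -1.0]] [-2.3 -5.1 41.2] 32.5167
```

Run:
```python
from h import *
s=grab("side")
for tau in(-3,0,3,5):
    d=np.tan(np.radians(tau))
    for (x,y,z0,h) in((494,288,35,64),(494,288,128,64),(493,287,14,58)):
        a,b=proj(s,[[*w(x,y),z0],[*w(x+d*h,y),z0+h]]); print(tau,z0,(a-b).round(2), "dx/dy",round((a-b)[0]/(a-b)[1],3))
```

```text
-3 35 [-0.86 26.02] dx/dy -0.033
-3 128 [-0.87 29.49] dx/dy -0.029
-3 14 [-0.8  22.85] dx/dy -0.035
0 35 [ 0.76 26.65] dx/dy 0.029
0 128 [ 0.85 30.08] dx/dy 0.028
0 14 [ 0.64 23.43] dx/dy 0.027
3 35 [ 2.37 27.28] dx/dy 0.087
3 128 [ 2.56 30.68] dx/dy 0.083
3 14 [ 2.08 24.  ] dx/dy 0.087
5 35 [ 3.45 27.7 ] dx/dy 0.124
5 128 [ 3.7  31.07] dx/dy 0.119
5 14 [ 3.04 24.39] dx/dy 0.125
```

Run:
```python
from h import *
fs=[grab("side") for _ in range(4)]
im=np.mean([f["frame"] for f in fs],0)
g=im[235:295,272:322]
g=cv2.resize(g.astype(np.float32),None,fx=13,fy=13,interpolation=cv2.INTER_CUBIC)
g=np.clip((g-60)*2.2,0,255).astype(np.uint8)
cv2.imwrite("pics/ai.png",cv2.resize(g,(650,780))[:600] if 0 else g[:, :][:780][::1][:600])
cv2.imwrite("pics/aj.png",g[200:780])
```

```text
(no output)
```

View pics/aj.png

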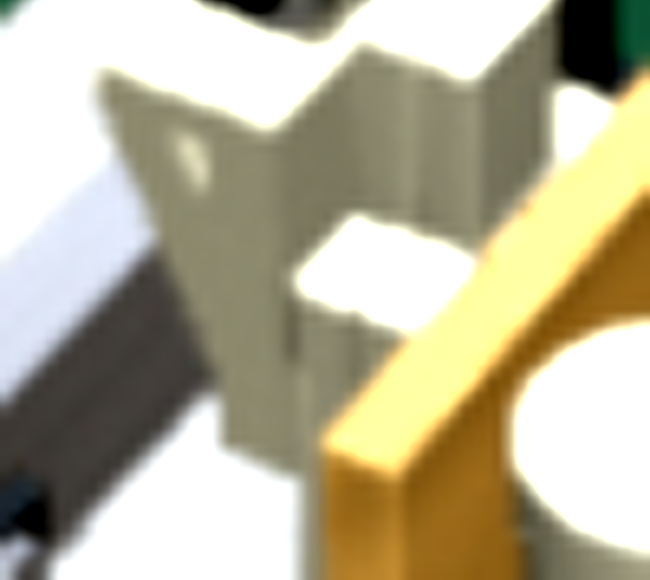

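Run:
```python
from h import *
s=grab("side")
def pr(tau,z0=35.2,fx=494,y=288):
    t=np.radians(tau);out=[]
    for lx,lz in((0,0),(0,64),(31,60),(31,64),(12,14),(12,0)):
        X=fx+lx*np.cos(t)+lz*np.sin(t); Z=z0+lz*np.cos(t)-lx*np.sin(t); out.append([*w(X,y),Z])
    return proj(s,out)
for tau in(-2,0,2,4):
    q=pr(tau); q=(q-[272,235]+.46)*13-[0,200]
    e=q[4]-q[2];f=q[0]-q[1];tp=q[1]-q[3]; ft=q[0]-q[5]
    print(tau,"slope edge",round(e[0]/e[1],3),"flat edge",round(f[0]/f[1],3),"top edge dy/dx",round(tp[1]/tp[0],3),"foot dy/dx",round(ft[1]/ft[0],3),q.round(0).tolist())
```

```text
-2 slope edge 0.392 flat edge -0.012 top edge dy/dx 0.421 foot dy/dx 0.445 [[297.0, 470.0], [301.0, 129.0], [110.0, 71.0], [110.0, 49.0], [225.0, 366.0], [225.0, 438.0]]
0 slope edge 0.424 flat edge 0.029 top edge dy/dx 0.39 foot dy/dx 0.415 [[297.0, 470.0], [287.0, 124.0], [97.0, 72.0], [96.0, 49.0], [223.0, 367.0], [225.0, 440.0]]
2 slope edge 0.456 flat edge 0.068 top edge dy/dx 0.358 foot dy/dx 0.386 [[297.0, 470.0], [273.0, 118.0], [85.0, 73.0], [83.0, 50.0], [220.0, 368.0], [225.0, 443.0]]
4 slope edge 0.489 flat edge 0.106 top edge dy/dx 0.327 foot dy/dx 0.356 [[297.0, 470.0], [259.0, 114.0], [73.0, 75.0], [70.0, 52.0], [217.0, 369.0], [226.0, 445.0]]
```

```bash
python3 -m inch '[[-1,[0,0,0.3],[0,-0.3,0]],[-1,[0.5,0,0.6],[0,-0.6,0]],[-1,[0.5,0,0.6],[0,-0.6,0]],[-1,[0.5,0,0.6],[0,-0.6,0]],[-1,[0.5,0,0.6],[0,-0.6,0]]]'
python3 - <<'E'
from h import *
fs=[grab("side") for _ in range(4)]
im=np.mean([f["frame"] for f in fs],0)
g=im[250:295,272:322]
g=cv2.resize(g.astype(np.float32),None,fx=13,fy=13,interpolation=cv2.INTER_CUBIC)
g=np.clip((g-60)*2.2,0,255).astype(np.uint8)
cv2.imwrite("pics/ak.png",g);crop(fs[0]["frame"],250,190,150,150,5,"pics/al.png")
S=bot.read_state();p=S["tcp_pos"];print(np.dot(p[:2],w(1,0)),np.dot(p[:2],w(0,1)),p[2],np.round(S["ft_torque"],2),np.round(S["force"],1),np.round(S["tool_rot"],3).tolist())
E
```

```text
clock: 33.23
tcp_pos: [553.3, 140.1, 104.7]
tool_rot: [[-0.975, 0.223, 0.003], [0.223, 0.975, 0.005], [-0.002, 0.005, -1.0]]
force: [-2.0, -4.2, 38.8]
gripper_width: 22.0
508.32601570351983 259.644578932982 104.67151520215637 [-1.32 -0.4   0.1 ] [-2.3 -4.4 39. ] [[-0.975, 0.224, 0.003], [0.224, 0.975, 0.005], [-0.002, 0.005, -1.0]]
```

View pics/ak.png

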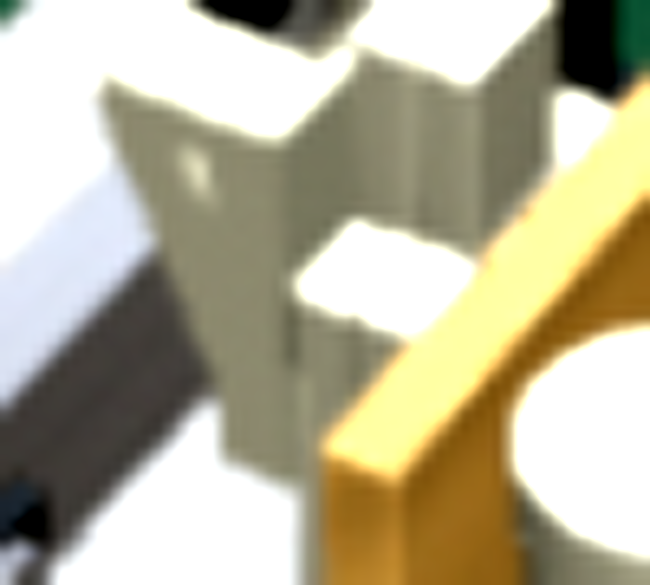

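View pics/al.png

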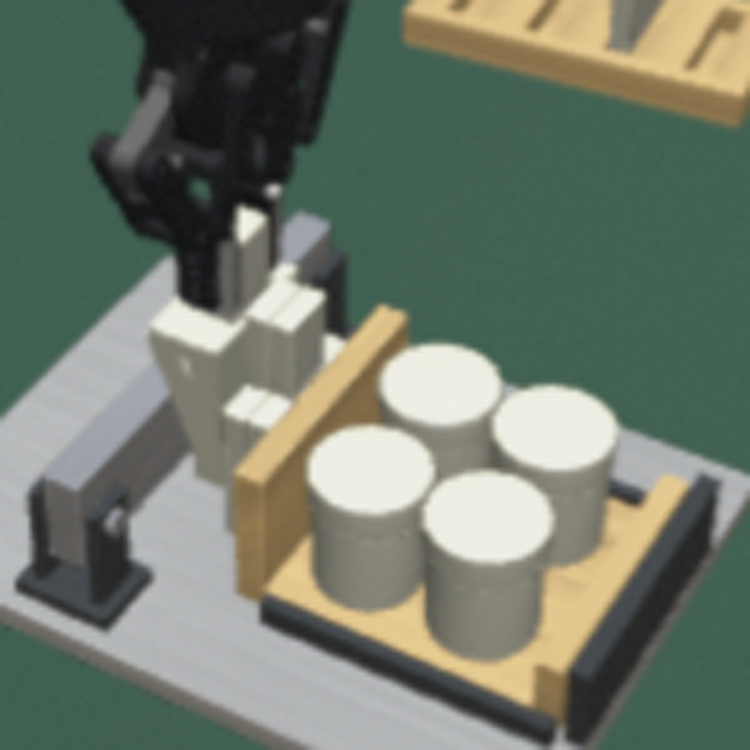

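```bash
python3 -m inch '[[-1,[0.5,0,0.5],[0,-0.3,0]],[-1,[1.5,0,1],[0,-0.6,0]],[-1,[1.5,0,1],[0,-0.6,0]],[-1,[1.5,0,1],[0,-0.6,0]],[-1,[1.5,0,1],[0,-0.6,0]],[-1,[1.5,0,1],[0,-0.6,0]]]'
python3 - <<'E'
from h import *
fs=[grab("side") for _ in range(4)]
im=np.mean([f["frame"] for f in fs],0)
g=im[250:295,272:322]
g=cv2.resize(g.astype(np.float32),None,fx=13,fy=13,interpolation=cv2.INTER_CUBIC)
g=np.clip((g-60)*2.2,0,255).astype(np.uint8)
cv2.imwrite("pics/am.png",g)
S=bot.read_state();p=S["tcp_pos"];print(np.dot(p[:2],w(1,0)),np.dot(p[:2],w(0,1)),p[2],np.round(S["ft_torque"],2),np.round(S["force"],1),np.round(S["tool_rot"],3).tolist())
E
```

```text
clock: 33.93
tcp_pos: [552.6, 140.4, 103.7]
tool_rot: [[-0.975, 0.223, 0.015], [0.224, 0.975, 0.002], [-0.014, 0.006, -1.0]]
force: [0.6, -4.1, 37.1]
gripper_width: 22.2
507.55632111121827 259.80042887227694 103.7346247946778 [-1.38 -0.94  0.13] [ 0.6 -6.  37. ] [[-0.975, 0.223, 0.015], [0.224, 0.975, 0.002], [-0.014, 0.006, -1.0]]
```

View pics/am.png

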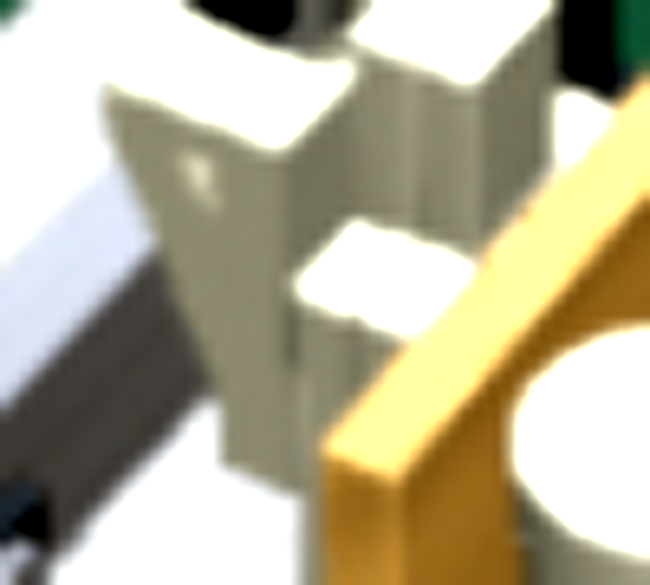

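```bash
python3 -m inch '[[-1,[0.3,0,0.7],[0,0,0]],[-1,[0.5,0,1.5],[0,0,0]],[-1,[0.5,0,1.5],[0,0,0]],[-1,[0.5,0,1.5],[0,0,0]],[-1,[0.5,0,1.5],[0,0,0]],[-1,[0.5,0,1.5],[0,0,0]]]'
python3 -m inch '[[-1,[0,0,0],[0,0,0]],[-1,[0,0,0],[0,0,0]],[-1,[0,0,0],[0,0,0]],[-1,[0,0,0],[0,0,0]],[-1,[0,0,0],[0,0,0]],[-1,[0,0,0],[0,0,0]]]'
python3 - <<'E'
from h import *
s=grab("side");crop(s["frame"],250,190,150,150,5,"pics/an.png")
t=grab("top");crop(t["frame"],180,180,110,120,5,"pics/ao.png")
fs=[grab("side") for _ in range(3)]
im=np.mean([f["frame"] for f in fs],0)
g=im[250:295,272:322]
g=cv2.resize(g.astype(np.float32),None,fx=13,fy=13,interpolation=cv2.INTER_CUBIC)
cv2.imwrite("pics/ap.png",np.clip((g-60)*2.2,0,255).astype(np.uint8))
S=bot.read_state();p=S["tcp_pos"];print(np.dot(p[:2],w(1,0)),np.dot(p[:2],w(0,1)),p[2],np.round(S["ft_torque"],2),np.round(S["force"],1))
E
```

```text
clock: 34.63
tcp_pos: [552.6, 140.5, 103.3]
tool_rot: [[-0.975, 0.224, 0.016], [0.224, 0.975, 0.003], [-0.015, 0.006, -1.0]]
force: [-2.3, -4.9, 45.6]
gripper_width: 21.8
clock: 35.13
tcp_pos: [552.6, 140.4, 103.3]
tool_rot: [[-0.975, 0.224, 0.016], [0.224, 0.975, 0.003], [-0.015, 0.006, -1.0]]
force: [-1.4, -5.1, 47.0]
gripper_width: 22.1
507.50029894196905 259.8546239121774 103.32721800445806 [-1.71 -0.32  0.18] [-3.5 -6.1 46.7]
```

View pics/an.png

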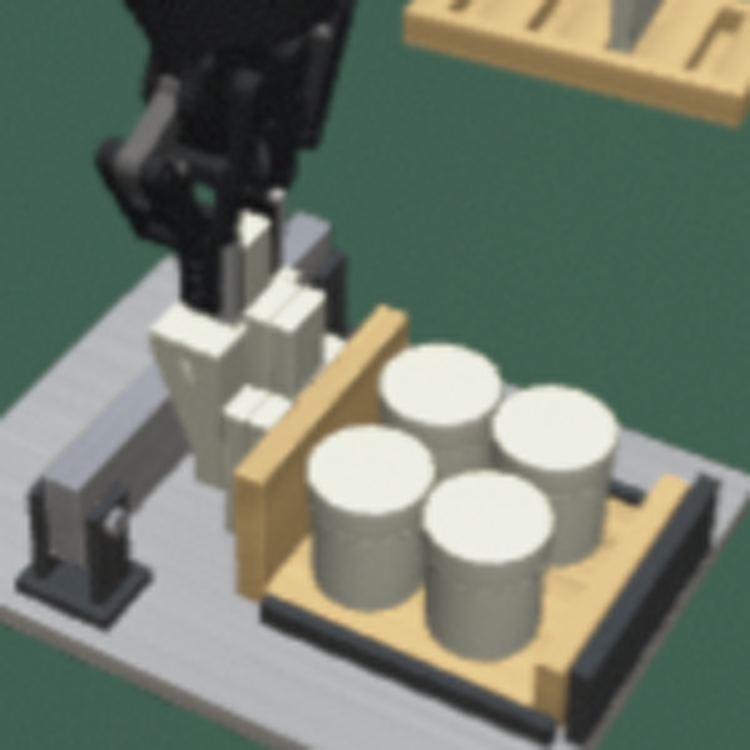

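View pics/ap.png

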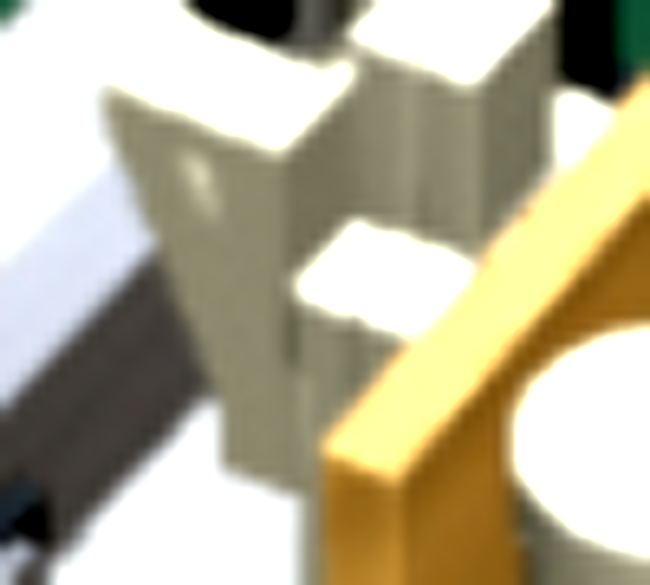

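The wedge is bound: the last 1.5 mm commanded down moved it only 0.4 mm, and it holds steady at 47 N. The picture shows its flat edge upright against the spacers, the foot clear of the bed and the carrier against its stop.

Run:
```python
from plant import bot
print(bot.hand_in()); s=bot.read_state(); print(s["clock"],s["tcp_pos"],s["force"])
```

```text
the job is handed in; nothing more can be done
None
the job is handed in; nothing more can be done
```

The job is handed in at about 35 s: bar down in its catch, two white spacers in the gap, wedge bound in place and still gripped. Handing in gave no verdict.

**What I did:**
- **Bar:** I pushed it down until it met hard resistance. The fingertips stopped at about 71.5 mm, where the closed bar's top should be (72 mm).
- **Spacers:** I stood two white spacers on the bed. The first one pushed the carrier back against its stop. The second first jammed a few millimetres short, probably with a finger against the first spacer's tab, so I re-gripped it off-centre and pushed both flush. That left a gap of about 21 mm for the wedge.
- **Wedge:** I gripped it at 110 N and pushed it down with the flat side to the spacers.

**Last checks:**
- **Bind:** the last 1.5 mm commanded down moved it only 0.4 mm, and the downward push held steady at 47 N. By calculation the foot is about 21 mm off the bed.
- **Fit:** the side picture shows the carrier against its stop, the spacers tight together, and the wedge's flat face upright to within about 1° and against them.
- **Bystanders:** I never moved near the jar, bottle or beaker, but I did not check them in a final picture.

**What disagreed:**
- **Wedge lean:** the wedge looked slightly tilted at first, so I corrected the tool angle in small steps. It sank about 4 mm further before it bound for good.
- **Side camera:** it read 2 to 5 mm off the arm's own position, so I relied on contact forces and on distances between parts in the same picture.

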